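# Put the hive tools away and bolt the kit drawer

### The job

The honey harvest is over: lay every hive tool on the table flat on the floor of the kit chest's open drawer, side by side and not on top of one another, pointing straight in with the handle towards the drawer's front. When all are in, push the drawer fully home past its catch, then lift the bolt's handle clear of its notch, slide the bolt out through the staple on the drawer front and let the handle down into the far notch. Leave the jars and other things on the table as they stand.

Things in the scene. Friction and masses are not known exactly. Their poses are not given: they have to be found in the camera images.
- hive_tool: hive tool: wooden grip 100 x 21 x 14 mm with two brass rivets, flat steel blade flaring to a 36 mm wide chisel edge. Loose, may be absent, 180 mm long. Origin at mid-length and mid-thickness (7 mm above what it lies on); +x from handle to working end. Grip the handle (21 mm along y, x -90 to +5 mm), best at x = -20 mm, its balance point. Either face may lie up.
- hive_tool_tip (a point): the working end of the hive tool, 90 mm along +x from its origin
- comb_knife: comb knife: white plastic handle 95 x 20 x 16 mm, plain steel blade 22 mm wide. Loose, may be absent, 180 mm long. Origin at mid-length and mid-thickness (8 mm above what it lies on); +x from handle to working end. Grip the handle (20 mm along y, x -90 to +5 mm), best at x = -20 mm, its balance point. Either face may lie up.
- comb_knife_tip (a point): the working end of the comb knife, 90 mm along +x from its origin
- capping_fork: uncapping fork: grey plastic handle 95 x 18 x 18 mm, steel neck and a 46 mm wide comb of straight tines. Loose, may be absent, 180 mm long. Origin at mid-length and mid-thickness (9 mm above what it lies on); +x from handle to working end. Grip the handle (18 mm along y, x -90 to +5 mm), best at x = -20 mm, its balance point. Either face may lie up.
- capping_fork_tip (a point): the working end of the capping fork, 90 mm along +x from its origin
- spatula: honey spatula: pale wooden handle 100 x 16 x 15 mm, thin steel neck, white plastic blade 36 mm wide. Loose, may be absent, 180 mm long. Origin at mid-length and mid-thickness (7.5 mm above what it lies on); +x from handle to working end. Grip the handle (16 mm along y, x -90 to +5 mm), best at x = -20 mm, its balance point. Either face may lie up.
- spatula_tip (a point): the working end of the spatula, 90 mm along +x from its origin
- frame_hook: frame cleaning hook: dark wooden handle 95 x 22 x 18 mm, 9 mm steel rod with a side hook (23 mm to +y) at its end. Loose, may be absent, 180 mm long. Origin at mid-length and mid-thickness (9 mm above what it lies on); +x from handle to working end. Grip the handle (22 mm along y, x -90 to +5 mm), best at x = -20 mm, its balance point. Either face may lie up.
- frame_hook_tip (a point): the working end of the frame hook, 90 mm along +x from its origin
- drawer (a joint): how far the chest's wide drawer stands open, m: 0 fully home, at most 0.25. About 1.5 N of friction, stays where it is left. At about 0.014 m a sprung roller catch resists (about 6 N, easing towards 0.006 m); once it is pushed to within 0.004 m the catch draws the drawer home and holds it.
- drawer_floor (a point): centre of the drawer's inner floor, on its upper face, 30 mm above the table, moving with the drawer: x points into the chest, y to its left as you face it, z up. Inside 216 mm (x) by 300 mm (y); side and back walls stand 38 mm above the floor, the 18 mm thick front panel 84 mm. Only what has come out of the chest can be reached from above.
- chest_edge (a point): middle of the upper front edge of the chest's top board, 130 mm above the table; x points into the chest. The chest is 480 mm wide; when home the drawer front is flush with its front face
- drawer_bar (a point): middle of the drawer's pull bar, a steel bar 11 mm thick and 110 mm long along the drawer's y, 35 mm in front of the front panel and 90 mm above the table, clear above and below; good to push or to hook
- bolt (a joint): travel of the barrel bolt, m: 0 drawn back (the start), 0.042 fully out through the staple on the drawer front. The 10 mm rod lies across the chest's front, left of the drawer, 96 mm above the table, axis 9 mm in front of the face; it slides to -y of point drawer_floor, about 1.5 N friction. Out, it locks the drawer home; shot early, it stands in the drawer's way.
- bolt_handle (a joint): angle of the bolt's handle about the rod, rad: 0 level, pointing out from the chest's front, in a notch; 1.4 nearly upright. There is a notch at each end of the travel; the 30 mm wide land between stops the handle unless it is lifted above 0.65. Light; it falls level by its own weight when let go.
- bolt_knob (a point): centre of the steel ball knob, 18 mm across, at the end of the bolt's handle (stem 8 mm thick). At handle angle a the knob stands 40 mm x cos(a) in front of the rod's axis and 40 mm x sin(a) above it.
- honey_jar: bystander: full honey jar with white lid, 72 mm across, 100 mm high, origin under its centre
- wax_block: bystander: block of beeswax 85 x 55 x 32 mm, origin under its centre
- queen_cage: bystander: small wooden cage 75 x 32 x 19 mm, origin under its centre
- jar_lid: bystander: white jar lid lying flat, 74 mm across, 14 mm high, origin under its centre
- empty_jar: bystander: empty glass jar, 68 mm across, 85 mm high, origin under its centre
Things that resemble listed ones, but are neither listed nor needed, are in the scene too. Leave any green look-alike of the frame_hook alone.

How it is judged:
By the outcome, as a careful person would: the job done as asked, in the order asked, and still so for the second after the job is handed in, with the robot touching nothing.
Of hive_tool, comb_knife, capping_fork, spatula, frame_hook only 4 to 5 are there at a start; the rules pass over those that are not, and their reading is None.
At some moment in a run one of hive_tool, comb_knife, capping_fork, spatula, frame_hook may be knocked a few centimetres aside while the robot is not near it.
Once in a run the grip may slacken for a moment while it holds something.
It also fails if it takes over 210 s, if anything falls off the work surface, if the arm or the gripper's body presses on something with over 40 N, if the wrist force passes 120 N, or if a joint passes its speed limit or range.

### The arm

A 6-joint arm with a two-finger parallel gripper is mounted at the origin on the work surface. World frame = base frame: x ahead of the robot, y to its left, z up, the work surface at z = 0. Lengths are in m, angles in rad, forces in N, time in s.
With the tool pointing down it reaches from about 0.35 to 0.975 m from the base axis. Payload 4.9 kg.
Tool frame: the origin (TCP) lies midway between the tips of the shut fingers; the grasp point (between the pads) lies 19 mm behind it; z points along the fingers, y is the direction in which the jaws open and shut (so a half turn about z gives the same grasp; the last joint's range is limited). The gripper opens to 85 mm and grips with 20 to 120 N. Pads are 22 mm wide; open, the fingers measure 114 mm over their backs; the gripper's body (76 mm by 85 mm) begins 54 mm behind the grasp point. The pads swing forward as they close: fully open they stand 13 mm farther back than shut.
Start: joints at [1, 0.053, 1.613, -0, 1.476, -0.119], TCP at [0.273, 0.562, 0.231] pointing down, gripper open.
Joint ranges: [-3.01, 3.01], [-1.01, 2.22], [0.06, 2.58], [-1.02, 4.17], [0.09, 2.62], [-3.14, 3.14]. Speed limits (rad/s): [2.57, 2.57, 3.14, 3.14, 3.14, 3.14].

### API

Orientations are given as a rotation vector (axis times angle).
In Python, from station import ctrl gives the robot as it stands.
- The arm moves only by the tool drive_tool, never from a script. Its argument "moves" is one flat list of numbers, 7 for each row, row after row: the turn, a rotation vector about the world's x, y, z in degrees, then the shift along the world's x, y, z in m, then the closure, from 0 (fully open) to 1 (shut). A call has exactly 5 rows; each row shifts and turns the commanded pose from where the row before left it; what a row does not reach is not made up. A row lasts 1/8 s, in which the tool goes at most 62.5 mm and 10.7 degrees, less where a joint would pass 70% of its speed; a pose out of reach is approached as far as the arm can. A call is refused whole if a number of a shift passes 0.0625 or a number of a turn 10.7, either way. A call with a gripper value outside its range is refused whole. The fingers move at their own pace and stop on an object; "newtons" is the grip in N (left out, the last holds). Time passes only in rows, so rows that do not move let the fingers close, or fill a call up. It gives the time, the measured TCP pose, the force and the opening at its end, in the units of the state.
- ctrl.get_obs(): the state, without advancing time (a new reading comes with each control period).
- ctrl.get_image(name): name is "scene" or "top" or "wrist"; returns the picture (384x512x3 uint8, red, green, blue); there is no depth.
- ctrl.get_calibration(name): a dict with "fx", "fy", "cx", "cy" (pixels), "k1" (the pictures are not rectified: a ray, as slopes to the right and down, at radius r is drawn at 1 + k1 r^2 times it, then the intrinsics apply), "rvec" (rotation vector, rad) and "tvec" (3), from world to camera coordinates, as OpenCV has them; the wrist camera has in their place "T_tool_cam" (4x4, takes a point from camera to tool coordinates, whose origin is the TCP and whose axes are the flange's). Camera axes: x right, y down, z forward; pixel columns grow to the right and rows downward; lengths in m; the calibration is good to about 2 mm. A picture is of the moment at which its call begins: read the wrist's pose just before it. get_calibration takes no time and is no camera call.
- ctrl.finish_job(): hands the job in, once; it reports no verdict.
The state is a dict: "t": time; "q": joint angles; "dq": joint speeds; "effort": joint torques, N m; "tool_pos": TCP position; "tool_rot": TCP orientation; "contact_force": force on the tool from outside, world axes, zero at the start; "wrist_torque": the same for the moment, N m; "opening": finger opening in m.
Only numpy, scipy, OpenCV 4.12 (cv2) and the standard library are available. Lean on these libraries where they do the work, as an engineer would, in place of code of your own. Each camera call takes 0.05 s, during which the arm holds its last target.

## Working session

There is one attempt and no reset: what is moved stays moved. The work goes in short steps, Python scripts to look and compute and a tool call to move; the robot and the scene stay as the last step left them, time stands still between calls to the robot, and variables do not carry over. Pictures are saved under pics/ and viewed, and the job is handed in when it is done.

Besides the shell and the picture viewer there is one more tool, called after "Call:" by a JSON object that holds its "op" and its "data". drive_tool: Moves the arm, as the interface text tells. Its arguments: {"type":"object","properties":{"moves":{"type":"array","items":{"type":"number"}},"newtons":{"type":"number"}},"required":["moves"]}

```bash
ls; mkdir -p pics; python3 - <<'E'
from station import ctrl
import cv2
o=ctrl.get_obs(); print(o)
for n in ["scene","top","wrist"]:
    im=ctrl.get_image(n); cv2.imwrite(f"pics/{n}0.png",cv2.cvtColor(im,cv2.COLOR_RGB2BGR))
    print(n,ctrl.get_calibration(n))
E
```

```text
pics
{'t': 0.0, 'q': array([ 9.99999052e-01,  5.33355590e-02,  1.61431787e+00,  6.87341866e-06,
        1.47604642e+00, -1.18972508e-01]), 'dq': array([-1.15334251e-03,  6.64876859e-05,  1.36918457e-03, -1.23478659e-03,
        9.32076347e-04, -1.58431948e-04]), 'effort': array([ 1.99231792e-03, -3.93678331e+01, -3.70180535e+01,  1.12095561e-04,
        6.80013283e-03,  9.23419975e-06]), 'tool_pos': array([0.27251096, 0.56174365, 0.230062  ]), 'tool_rot': array([-0.70354274, -3.06106291,  0.00311071]), 'contact_force': array([ 0.76874043, -0.014833  ,  0.79333663]), 'wrist_torque': array([ 3.52392770e-07, -1.37304057e-02,  2.93272467e-02]), 'opening': 0.08525274877310056}
scene {'fx': 391.6648589783047, 'fy': 391.6648589783047, 'cx': 256.7902724750455, 'cy': 190.6616285972155, 'k1': -0.12510211277414962, 'rvec': array([ 2.38202586,  1.17852542, -0.32074286]), 'tvec': array([-0.3342882 , -0.2444648 ,  1.82220938])}
top {'fx': 435.5992700158672, 'fy': 435.5992700158672, 'cx': 252.61387418931713, 'cy': 189.5185726796882, 'k1': -0.036803283819944604, 'rvec': array([ 2.21276885, -2.18289613,  0.09161925]), 'tvec': array([0.02567336, 0.48634224, 1.45652271])}
wrist {'fx': 323.15943384419137, 'fy': 323.15943384419137, 'cx': 258.68032742204116, 'cy': 193.34522912160222, 'k1': 0.004215117917026555, 'T_tool_cam': array([[-5.20423812e-04, -9.45453719e-01, -3.25756036e-01,
         8.37022618e-02],
       [ 9.99999606e-01, -2.57731712e-04, -8.49562775e-04,
         3.46371213e-04],
       [ 7.19264624e-04, -3.25756349e-01,  9.45453480e-01,
        -1.42369850e-01],
       [ 0.00000000e+00,  0.00000000e+00,  0.00000000e+00,
         1.00000000e+00]])}
```

View pics/scene0.png

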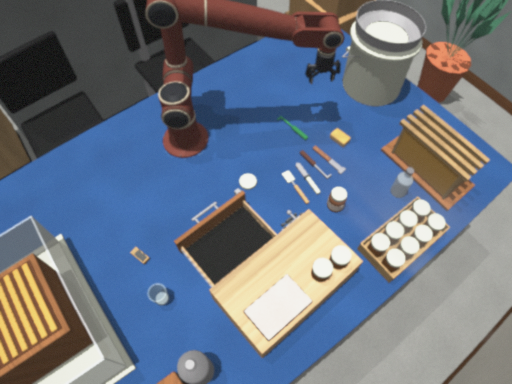

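View pics/top0.png

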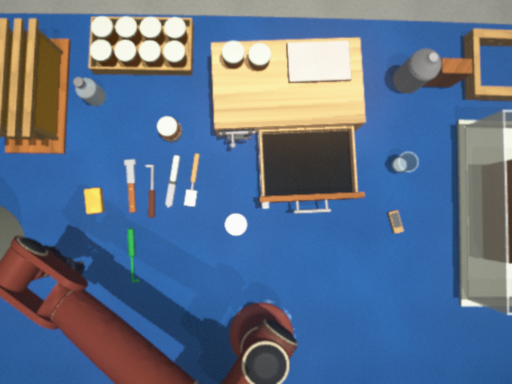

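View pics/wrist0.png

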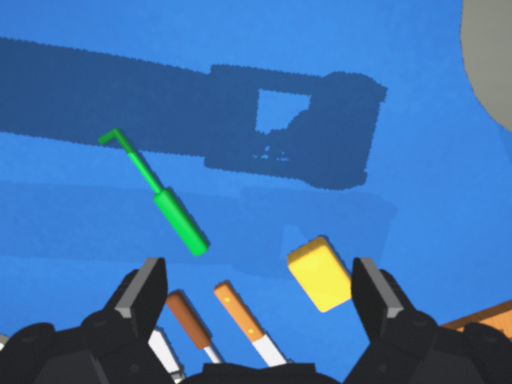

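```bash
cat > h.py <<'E'
import numpy as np, cv2
from station import ctrl
from scipy.spatial.transform import Rotation as R
def cam(n,obs=None):
    c=ctrl.get_calibration(n)
    if n=="wrist":
        T=np.eye(4);T[:3,:3]=R.from_rotvec(obs["tool_rot"]).as_matrix();T[:3,3]=obs["tool_pos"]
        W=np.linalg.inv(T@c["T_tool_cam"])
    else:
        W=np.eye(4);W[:3,:3]=R.from_rotvec(c["rvec"]).as_matrix();W[:3,3]=c["tvec"]
    return c,W
def und(c,p):
    d=np.array([(p[0]-c["cx"])/c["fx"],(p[1]-c["cy"])/c["fy"]]);u=d.copy()
    for _ in range(20): u=d/(1+c["k1"]*(u@u))
    return u
def px2w(cw,p,z):
    c,W=cw;u=und(c,p);Rm=W[:3,:3];o=-Rm.T@W[:3,3];d=Rm.T@np.array([u[0],u[1],1])
    return o+d*(z-o[2])/d[2]
def w2px(cw,P):
    c,W=cw;P=np.asarray(P,float);q=W[:3,:3]@P+W[:3,3];u=q[:2]/q[2];u=u*(1+c["k1"]*(u@u))
    return np.array([c["fx"]*u[0]+c["cx"],c["fy"]*u[1]+c["cy"]])
def shot(n,name,crop=None,s=1):
    o=ctrl.get_obs();im=cv2.cvtColor(ctrl.get_image(n),cv2.COLOR_RGB2BGR)
    cv2.imwrite(f"pics/{name}_raw.png",im); v=im
    if crop: v=im[crop[1]:crop[3],crop[0]:crop[2]]
    v=cv2.resize(v,None,fx=s,fy=s,interpolation=cv2.INTER_CUBIC);cv2.imwrite(f"pics/{name}.png",v)
    np.savez(f"pics/{name}.npz",tool_pos=o["tool_pos"],tool_rot=o["tool_rot"])
    return im,cam(n,o),o
E
python3 - <<'E'
from h import *
im=cv2.imread("pics/top0.png")
cv2.imwrite("pics/z1.png",cv2.resize(im[140:300,70:250],None,fx=4.4,fy=3.75*1.0,interpolation=cv2.INTER_CUBIC) if 0 else cv2.resize(im[140:290,70:260],None,fx=4,fy=4,interpolation=cv2.INTER_CUBIC))
cv2.imwrite("pics/z2.png",cv2.resize(im[110:230,205:395],None,fx=4,fy=4,interpolation=cv2.INTER_CUBIC))
E
```

```text
(no output)
```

View pics/z1.png

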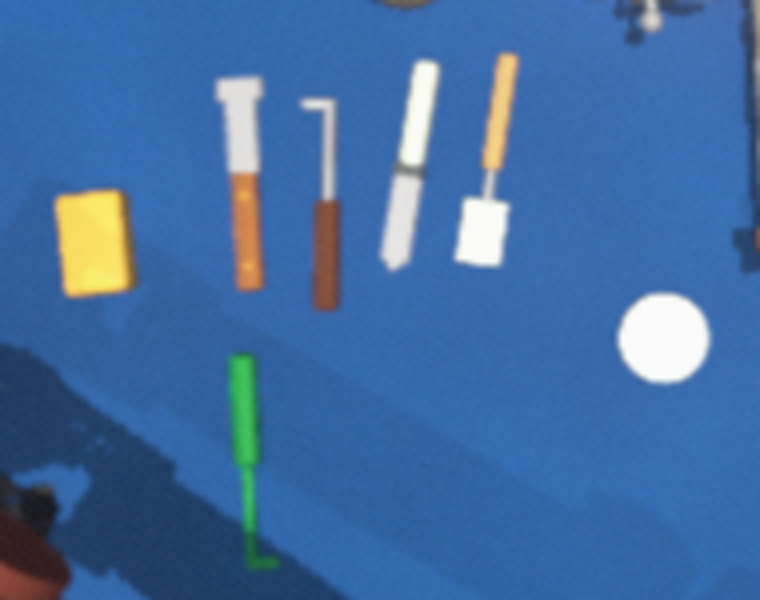

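View pics/z2.png

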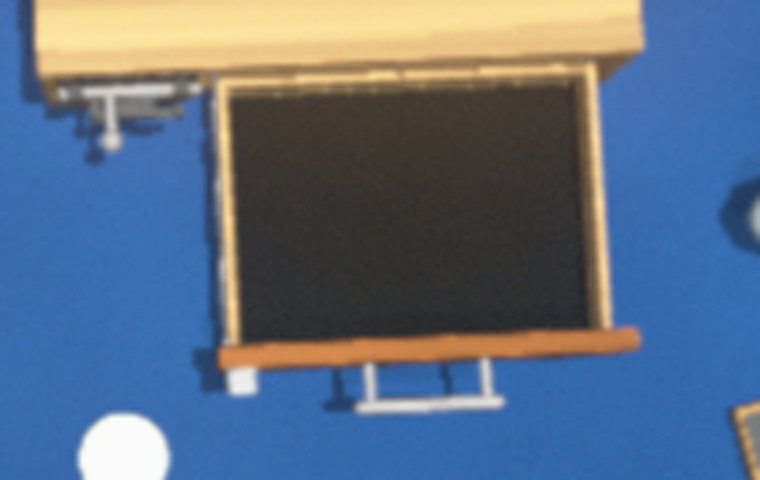

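```bash
python3 - <<'E'
from h import *
ct=cam("top")
def f1(x,y): return (x/4+70,y/4+140)
def f2(x,y): return (x/4+205,y/4+110)
T={"hive":(f1(249,289),f1(240,78),.007),"hook":(f1(326,309),f1(329,100),.009),"knife":(f1(427,62),f1(394,269),.008),"spat":(f1(507,54),f1(480,266),.0075)}
for k,(a,b,z) in T.items():
    A=px2w(ct,a,z+.006);B=px2w(ct,b,.004);d=B-A
    print(k,A.round(3),B.round(3),"L",np.hypot(*d[:2]).round(3),"mid",((A+B)/2).round(3),"yaw",np.degrees(np.arctan2(d[1],d[0])).round(1))
for n,p,z in [("chest L edge",f2(40,76),.13),("chest R edge",f2(642,48),.13),("front panel L top front",f2(220,366),.114),("front R",f2(640,348),.114),("front L back",f2(220,348),.114),("front R back",f2(640,328),.114),("bar L",f2(357,407),.0955),("bar R",f2(503,402),.0955),("knob",f2(112,141),.1),("rodL",f2(62,94),.1),("rodR",f2(200,90),.1),
 ("floor FL",f2(243,340),.03),("floorFR",f2(588,330),.03),("sideL top back",f2(222,84),.068),("sideR top",f2(597,66),.068),("sideL front",f2(233,345),.068),("sideRf",f2(605,328),.068),("staple",f2(242,380),.1)]:
    print(n,px2w(ct,p,z).round(3))
E
```

```text
hive [0.404 0.436 0.013] [0.583 0.452 0.004] L 0.18 mid [0.494 0.444 0.008] yaw 4.9
hook [0.388 0.371 0.015] [0.566 0.375 0.004] L 0.178 mid [0.477 0.373 0.009] yaw 1.5
knife [0.598 0.291 0.014] [0.422 0.316 0.004] L 0.177 mid [0.51  0.304 0.009] yaw 171.8
spat [0.606 0.224 0.014] [0.426 0.244 0.004] L 0.181 mid [0.516 0.234 0.009] yaw 173.6
chest L edge [0.667 0.155 0.13 ]
chest R edge [ 0.698 -0.321  0.13 ]
front panel L top front [0.442 0.01  0.114]
front R [ 0.461 -0.323  0.114]
front L back [0.456 0.011 0.114]
front R back [ 0.477 -0.323  0.114]
bar L [ 0.412 -0.1    0.095]
bar R [ 0.417 -0.217  0.095]
knob [0.622 0.099 0.1  ]
rodL [0.659 0.139 0.1  ]
rodR [0.664 0.029 0.1  ]
floor FL [ 0.467 -0.012  0.03 ]
floorFR [ 0.48  -0.302  0.03 ]
sideL top back [0.676 0.01  0.068]
sideR top [ 0.697 -0.301  0.068]
sideL front [ 0.461 -0.002  0.068]
sideRf [ 0.479 -0.307  0.068]
staple [ 0.432 -0.008  0.1  ]
```

Call:
{"op": "drive_tool", "data": {"moves": [0, 0, 10, 0.04, -0.024, 0.0, 0, 0, 0, 10, 0.04, -0.024, 0.0, 0, 0, 0, 10, 0.04, -0.024, 0.0, 0, 0, 0, 1, 0.04, -0.024, 0.0, 0, 0, 0, 0, 0.04, -0.024, 0.0, 0], "newtons": 50}}

```text
t: 0.78
tool_pos: [0.4738, 0.4412, 0.2308]
tool_rot: [0.14, -3.138, 0.001]
contact_force: [0.6, 0.3, 0.1]
opening: 0.0851
```

```bash
python3 - <<'E'
from h import *
im,cw,o=shot("wrist","w1",s=1.5)
print(o["tool_pos"],o["tool_rot"],o["contact_force"])
E
```

```text
[0.47382175 0.44123779 0.23078712] [ 1.40365099e-01 -3.13777542e+00  5.51619384e-04] [0.57839209 0.26858614 0.08276528]
```

View pics/w1.png

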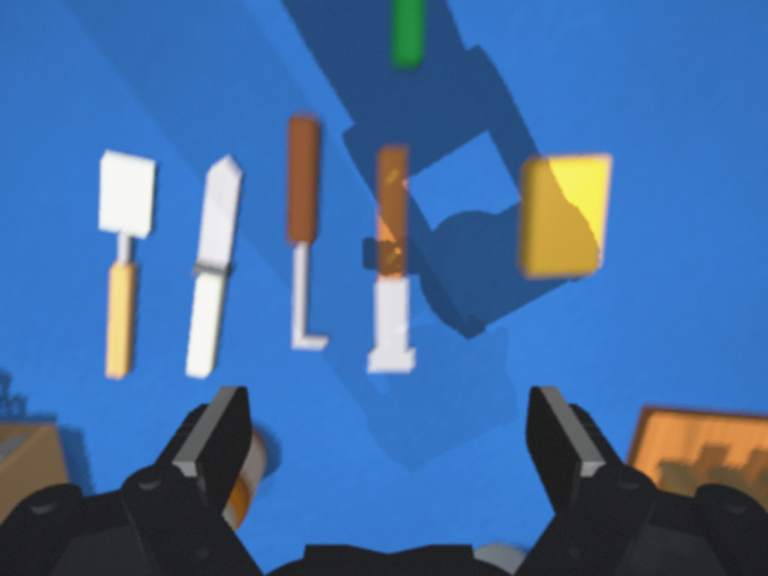

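```bash
cat > meas.py <<'E'
from h import *
def meas(cw,T,s=1.5):
    for k,(a,b,z) in T.items():
        A=px2w(cw,np.array(a)/s,2*z*.6);B=px2w(cw,np.array(b)/s,.005);d=B-A;d/=np.linalg.norm(d[:2])
        yaw=np.degrees(np.arctan2(d[1],d[0])); m=(A+B)/2
        print(k,"L",np.linalg.norm((B-A)[:2]).round(3),"mid",m[:2].round(3),"grasp",(m-.02*d)[:2].round(4),"yaw",yaw.round(1))
E
python3 - <<'E'
from meas import *
d=np.load("pics/w1.npz");cw=cam("wrist",d)
meas(cw,{"hive":((393,146),(390,372),.007),"hook":((304,116),(299,347),.009),"knife":((198,376),(230,156),.008),"spat":((117,377),(131,154),.0075)})
E
```

```text
hive L 0.185 mid [0.498 0.446] grasp [0.4779 0.4442] yaw 4.5
hook L 0.182 mid [0.482 0.375] grasp [0.4622 0.3746] yaw 0.3
knife L 0.185 mid [0.515 0.306] grasp [0.5344 0.3029] yaw 171.1
spat L 0.186 mid [0.521 0.236] grasp [0.5407 0.233 ] yaw 172.3
```

Call:
{"op": "drive_tool", "data": {"moves": [0, 0, 0, 0.002, 0.002, -0.05, 0.45, 0, 0, 0, 0, 0, -0.05, 0.45, 0, 0, 0, 0, 0, -0.05, 0.45, 0, 0, 0, 0, 0, -0.05, 0.45, 0, 0, 0, 0, 0, -0.025, 0.45]}}

```text
t: 1.45
tool_pos: [0.4724, 0.4427, 0.0019]
tool_rot: [0.14, -3.133, 0.006]
contact_force: [-0.6, -0.8, -0.8]
opening: 0.0471
```

Call:
{"op": "drive_tool", "data": {"moves": [0, 0, 0, 0, 0, 0, 1, 0, 0, 0, 0, 0, 0, 1, 0, 0, 0, 0, 0, 0, 1, 0, 0, 0, 0, 0, 0, 1, 0, 0, 0, 0, 0, 0, 1]}}

```text
t: 2.08
tool_pos: [0.4751, 0.4445, 0.007]
tool_rot: [-0.14, 3.138, 0.001]
contact_force: [-0.2, 0.8, -1.4]
opening: 0.0195
```

Call:
{"op": "drive_tool", "data": {"moves": [0, 0, 0, 0, 0, 0.03, 1, 0, 0, 0, 0, 0, 0.05, 1, 0, 0, 0, 0, 0, 0.05, 1, 0, 0, 0, 0, 0, 0.05, 1, 0, 0, 0, 0, 0, 0.02, 1]}}

```text
t: 2.7
tool_pos: [0.4762, 0.4453, 0.2108]
tool_rot: [-0.14, 3.133, 0.006]
contact_force: [-0.4, -0.5, -0.7]
opening: 0.0189
```

Call:
{"op": "drive_tool", "data": {"moves": [0, 0, 0, 0.009, -0.06, 0, 1, 0, 0, 0, 0.009, -0.06, 0, 1, 0, 0, 0, 0.009, -0.06, 0, 1, 0, 0, 0, 0.009, -0.06, 0, 1, 0, 0, 0, 0.009, -0.06, 0, 1]}}

```text
t: 3.32
tool_pos: [0.519, 0.1423, 0.2045]
tool_rot: [0.14, -3.136, 0.0]
contact_force: [0.5, 0.3, -1.7]
opening: 0.0193
```

Call:
{"op": "drive_tool", "data": {"moves": [0, 0, -1.4, 0.01, -0.06, 0, 1, 0, 0, 0, 0.01, -0.06, 0, 1, 0, 0, 0, 0.01, -0.06, 0, 1, 0, 0, 0, 0, -0.01, 0, 1, 0, 0, 0, 0, 0, 0, 1]}}

```text
t: 3.95
tool_pos: [0.5491, -0.0459, 0.2049]
tool_rot: [0.099, -3.138, -0.002]
contact_force: [-1.5, -0.3, -1.4]
opening: 0.0191
```

```bash
python3 - <<'E'
from h import *
im,cw,o=shot("wrist","w2",s=1.5)
print(o["tool_pos"],o["tool_rot"],o["contact_force"])
E
```

```text
[ 0.54914303 -0.04591118  0.20485999] [ 9.94075650e-02 -3.13768990e+00 -1.78158832e-03] [-1.47879295 -0.2752607  -1.358573  ]
```

View pics/w2.png

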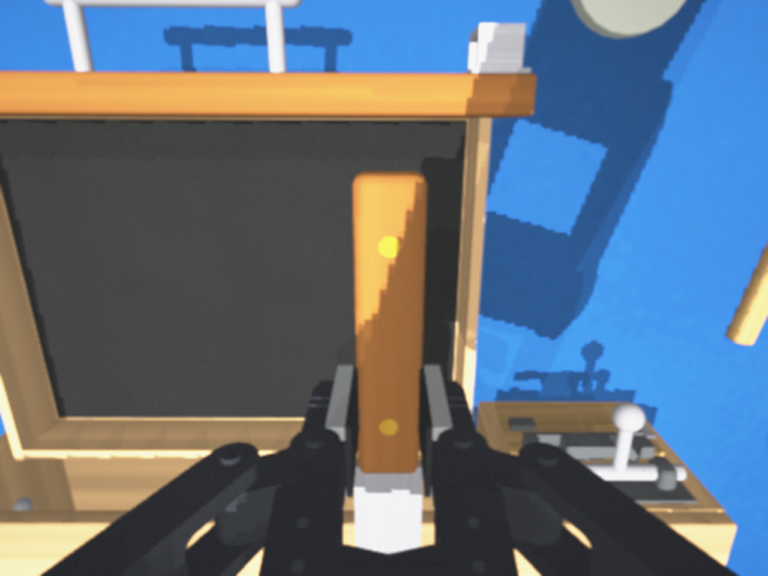

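```bash
python3 - <<'E'
from h import *
d=np.load("pics/w2.npz");cw=cam("wrist",d)
for n,p,z in [("panel back top L",(534,116),.114),("panel back top mid",(10,118),.114),("panel front top L",(534,74),.114),("panel front top R",(2,72),.114),("floor back right",(60,416),.03),("floor back at 300",(300,416),.03),("backwall top inner?",(30,457),.068),("backwall",(300,450),.068),("Lwall inner top",(470,122),.068),("Lwall outer top front",(491,122),.068),("Lwall outer top back",(478,360),.068),("floor L front",(466,122),.03),("knob",(629,417),.096),("rodtipR",(592,474),.096),("rodend L",(685,472),.096),("chest top edge",(10,519),.13),("chest edge L",(735,519),.13),("barR",(298,2),.095),("barL",(46,1),.095),("staple",(500,48),.1)]:
    print(n,px2w(cw,np.array(p)/1.5,z).round(4))
E
```

```text
panel back top L [0.4584 0.0147 0.114 ]
panel back top mid [ 0.4743 -0.2219  0.114 ]
panel front top L [0.4411 0.0119 0.114 ]
panel front top R [ 0.4552 -0.2218  0.114 ]
floor back right [ 0.6905 -0.2858  0.03  ]
floor back at 300 [ 0.6793 -0.1046  0.03  ]
backwall top inner? [ 0.6979 -0.2833  0.068 ]
backwall [ 0.6808 -0.098   0.068 ]
Lwall inner top [ 0.4621 -0.0066  0.068 ]
Lwall outer top front [0.4613 0.0048 0.068 ]
Lwall outer top back [0.605  0.0154 0.068 ]
floor L front [ 0.4617 -0.003   0.03  ]
knob [0.6232 0.104  0.096 ]
rodtipR [0.6657 0.09   0.096 ]
rodend L [0.6605 0.1478 0.096 ]
chest top edge [ 0.6894 -0.2501  0.13  ]
chest edge L [0.6639 0.1572 0.13  ]
barR [ 0.4159 -0.0954  0.095 ]
barL [ 0.423 -0.21   0.095]
staple [ 0.4297 -0.0017  0.1   ]
```

Call:
{"op": "drive_tool", "data": {"moves": [0, 0, 0, 0, 0, -0.05, 1, 0, 0, 0, 0, 0, -0.05, 1, 0, 0, 0, 0, 0, -0.04, 1, 0, 0, 0, 0, 0, -0.02, 1, 0, 0, 0, 0, 0, -0.005, 1]}}

```text
t: 4.62
tool_pos: [0.5492, -0.0445, 0.0403]
tool_rot: [0.104, -3.138, -0.001]
contact_force: [0.1, -0.9, -1.2]
opening: 0.0193
```

Call:
{"op": "drive_tool", "data": {"moves": [0, 0, 0, 0, 0, -0.002, 1, 0, 0, 0, 0, 0, 0, 0.5, 0, 0, 0, 0, 0, 0, 0.5, 0, 0, 0, 0, 0, 0, 0.5, 0, 0, 0, 0, 0, 0, 0.5]}}

```text
t: 5.25
tool_pos: [0.5501, -0.0458, 0.0397]
tool_rot: [-0.102, 3.139, -0.0]
contact_force: [0.1, 0.4, 0.1]
opening: 0.043
```

Call:
{"op": "drive_tool", "data": {"moves": [0, 0, 0, 0, 0, 0.05, 0.5, 0, 0, 0, 0, 0, 0.05, 0.5, 0, 0, 0, 0, 0, 0.05, 0.5, 0, 0, 0, 0, 0.03, 0.02, 0.5, 0, 0, 0, -0.01, 0.06, 0, 0.5]}}

```text
t: 5.88
tool_pos: [0.5418, 0.0438, 0.2128]
tool_rot: [-0.096, 3.134, -0.001]
contact_force: [0.3, 1.3, -0.7]
opening: 0.0424
```

Call:
{"op": "drive_tool", "data": {"moves": [0, 0, -2.7, -0.015, 0.06, 0, 0.5, 0, 0, 0, -0.015, 0.06, 0, 0.5, 0, 0, 0, -0.015, 0.06, 0, 0.5, 0, 0, 0, -0.015, 0.06, 0, 0.5, 0, 0, 0, -0.015, 0.06, 0, 0.5]}}

```text
t: 6.5
tool_pos: [0.4641, 0.3461, 0.2095]
tool_rot: [-0.028, 3.141, 0.0]
contact_force: [1.4, -0.4, -1.1]
opening: 0.0428
```

Call:
{"op": "drive_tool", "data": {"moves": [0, 0, 0, -0.005, 0.029, 0, 0.45, 0, 0, 0, 0, 0, 0, 0.45, 0, 0, 0, 0, 0, 0, 0.45, 0, 0, 0, 0, 0, 0, 0.45, 0, 0, 0, 0, 0, 0, 0.45]}}

```text
t: 7.12
tool_pos: [0.4603, 0.3723, 0.2094]
tool_rot: [-0.025, 3.141, -0.0]
contact_force: [-0.1, 0.2, -0.4]
opening: 0.0467
```

```bash
python3 - <<'E'
from h import *
im,cw,o=shot("wrist","w3",s=1.5)
shot("top","t3",(200,110,400,230),4)
print(o["tool_pos"],o["tool_rot"],o["contact_force"])
E
```

```text
[0.46026792 0.37234063 0.20936525] [-2.53514156e-02  3.14138689e+00 -7.03331715e-05] [-0.13253684  0.23793109 -0.44425563]
```

View pics/w3.png

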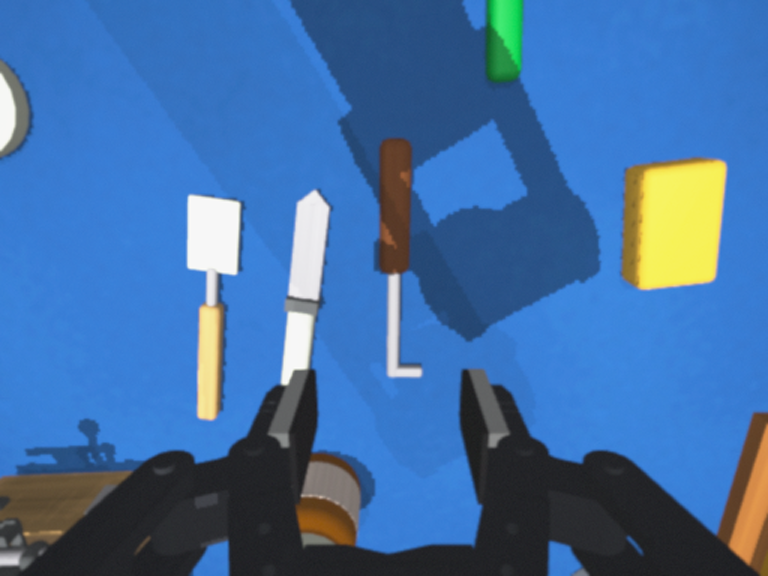

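View pics/t3.png

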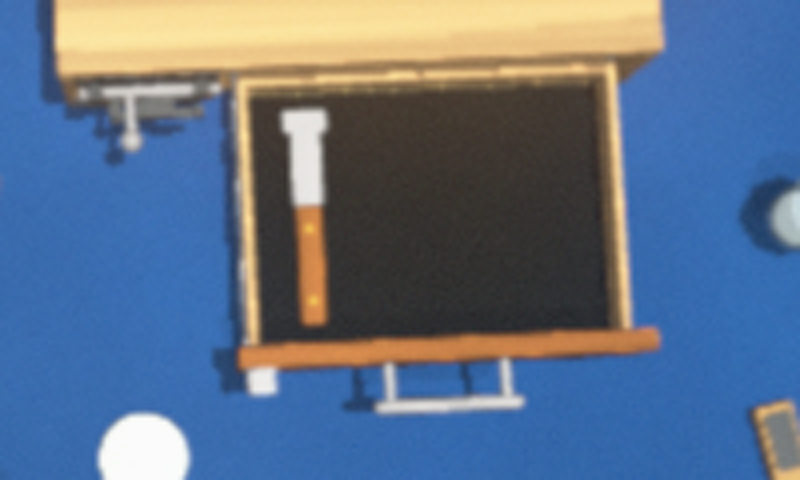

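```bash
python3 - <<'E'
from meas import *
d=np.load("pics/w3.npz");cw=cam("wrist",d)
meas(cw,{"hook":((396,140),(393,375),.009),"spat":((208,417),(213,196),.0075)})
print(px2w(cw,np.array((293,360))/1.5,.01),px2w(cw,np.array((316,190))/1.5,.002))
E
```

```text
hook L 0.181 mid [0.478 0.377] grasp [0.4578 0.377 ] yaw 0.5
spat L 0.181 mid [0.517 0.237] grasp [0.5373 0.2348] yaw 173.3
[0.55356502 0.29911342 0.01      ] [0.42255097 0.32030405 0.002     ]
```

Call:
{"op": "drive_tool", "data": {"moves": [0, 0, 0, -0.002, 0.003, -0.05, 0.5, 0, 0, 0, 0, 0, -0.05, 0.5, 0, 0, 0, 0, 0, -0.05, 0.5, 0, 0, 0, 0, 0, -0.04, 0.5, 0, 0, 0, 0, 0, -0.012, 0.5]}}

```text
t: 7.85
tool_pos: [0.4559, 0.3747, 0.0041]
tool_rot: [0.027, -3.137, 0.005]
contact_force: [-0.1, 0.3, -0.1]
opening: 0.0427
```

Call:
{"op": "drive_tool", "data": {"moves": [0, 0, 0, 0, 0, 0, 1, 0, 0, 0, 0, 0, 0, 1, 0, 0, 0, 0, 0, 0, 1, 0, 0, 0, 0, 0, 0, 1, 0, 0, 0, 0, 0, 0, 1]}}

```text
t: 8.48
tool_pos: [0.4584, 0.3766, 0.0083]
tool_rot: [-0.028, 3.14, 0.001]
contact_force: [-0.1, -0.5, 4.0]
opening: 0.0207
```

Call:
{"op": "drive_tool", "data": {"moves": [0, 0, 0, 0, 0, 0.03, 1, 0, 0, 0, 0, 0, 0.05, 1, 0, 0, 0, 0, 0, 0.05, 1, 0, 0, 0, 0, 0, 0.05, 1, 0, 0, 0, 0, 0, 0.02, 1]}}

```text
t: 9.1
tool_pos: [0.4592, 0.3771, 0.2113]
tool_rot: [-0.028, 3.136, 0.005]
contact_force: [-0.1, 0.4, -1.3]
opening: 0.0204
```

Call:
{"op": "drive_tool", "data": {"moves": [0, 0, 0, 0.012, -0.061, 0, 1, 0, 0, 0, 0.012, -0.061, 0, 1, 0, 0, 0, 0.012, -0.061, 0, 1, 0, 0, 0, 0.012, -0.061, 0, 1, 0, 0, 0, 0.012, -0.061, 0, 1]}}

```text
t: 9.72
tool_pos: [0.5171, 0.0694, 0.2054]
tool_rot: [0.028, -3.139, -0.0]
contact_force: [1.3, 1.0, -1.9]
opening: 0.0204
```

Call:
{"op": "drive_tool", "data": {"moves": [0, 0, 2.6, 0.012, -0.061, 0, 1, 0, 0, 0, 0.012, -0.061, 0, 1, 0, 0, 0, 0.012, -0.061, 0, 1, 0, 0, 0, 0, 0, 0, 1, 0, 0, 0, 0, 0, 0, 1]}}

```text
t: 10.35
tool_pos: [0.553, -0.1114, 0.2055]
tool_rot: [0.098, -3.137, -0.002]
contact_force: [0.3, 0.1, -1.4]
opening: 0.0202
```

```bash
python3 - <<'E'
from h import *
im,cw,o=shot("wrist","w4",s=1.5)
print(o["tool_pos"],o["tool_rot"],o["contact_force"])
E
```

```text
[ 0.55304797 -0.11141579  0.2055277 ] [ 9.78534208e-02 -3.13732609e+00 -2.41958826e-03] [ 0.26084616  0.05396595 -1.39706798]
```

View pics/w4.png

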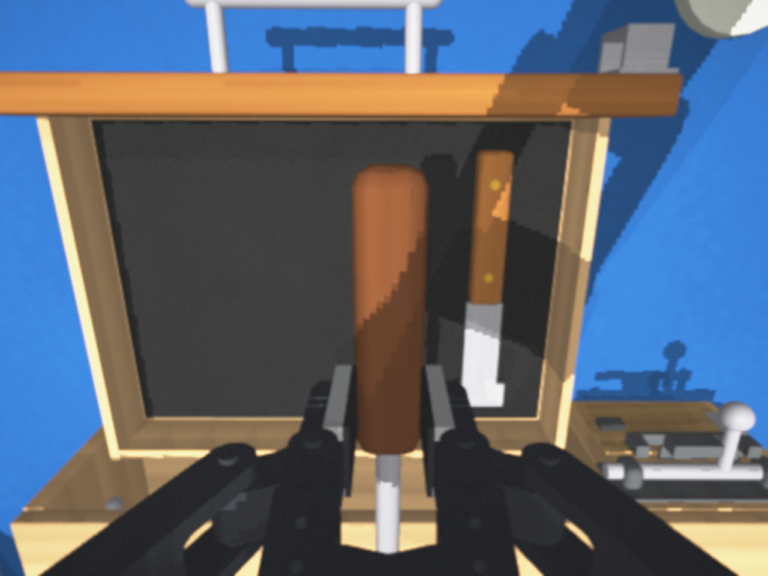

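Call:
{"op": "drive_tool", "data": {"moves": [0, 0, 0, 0, -0.001, -0.05, 1, 0, 0, 0, 0, 0, -0.05, 1, 0, 0, 0, 0, 0, -0.04, 1, 0, 0, 0, 0, 0, -0.02, 1, 0, 0, 0, 0, 0, -0.005, 1]}}

```text
t: 11.02
tool_pos: [0.5533, -0.1116, 0.0413]
tool_rot: [0.101, -3.138, -0.001]
contact_force: [-0.1, 0.0, -1.3]
opening: 0.0202
```

Call:
{"op": "drive_tool", "data": {"moves": [0, 0, 0, 0, 0, -0.002, 1, 0, 0, 0, 0, 0, 0, 0.5, 0, 0, 0, 0, 0, 0, 0.5, 0, 0, 0, 0, 0, 0, 0.5, 0, 0, 0, 0, 0, 0, 0.5]}}

```text
t: 11.65
tool_pos: [0.5541, -0.1129, 0.0407]
tool_rot: [-0.099, 3.139, -0.0]
contact_force: [-0.2, 1.0, 0.0]
opening: 0.0427
```

Call:
{"op": "drive_tool", "data": {"moves": [0, 0, 0, 0, 0, 0.05, 0.5, 0, 0, 0, 0, 0, 0.05, 0.5, 0, 0, 0, 0, 0, 0.05, 0.5, 0, 0, 0, 0, 0.03, 0.02, 0.5, 0, 0, -2, 0, 0.06, 0, 0.5]}}

```text
t: 12.28
tool_pos: [0.5555, -0.0234, 0.2138]
tool_rot: [-0.037, 3.135, -0.002]
contact_force: [1.3, 1.5, -0.1]
opening: 0.0424
```

Call:
{"op": "drive_tool", "data": {"moves": [0, 0, -5, -0.004, 0.06, 0, 0.5, 0, 0, -5, -0.004, 0.06, 0, 0.5, 0, 0, 0, -0.004, 0.06, 0, 0.5, 0, 0, 0, -0.004, 0.06, 0, 0.5, 0, 0, 0, -0.004, 0.06, 0, 0.5]}}

```text
t: 12.9
tool_pos: [0.5335, 0.2792, 0.2105]
tool_rot: [0.23, 3.133, 0.0]
contact_force: [0.8, -0.5, 0.6]
opening: 0.0425
```

Call:
{"op": "drive_tool", "data": {"moves": [0, 0, 0, -0.002, 0.024, 0, 0.5, 0, 0, 0, 0, 0, 0, 0.5, 0, 0, 0, 0, 0, 0, 0.5, 0, 0, 0, 0, 0, 0, 0.5, 0, 0, 0, 0, 0, 0, 0.5]}}

```text
t: 13.52
tool_pos: [0.5321, 0.3003, 0.2104]
tool_rot: [0.232, 3.133, -0.0]
contact_force: [0.2, 0.3, -0.0]
opening: 0.0428
```

```bash
python3 - <<'E'
from h import *
im,cw,o=shot("wrist","w5",s=1.5)
shot("top","t5",(100,110,400,260),2.6)
print(o["tool_pos"],o["tool_rot"],o["contact_force"])
E
```

```text
[0.53214371 0.30031685 0.21038662] [ 2.31954325e-01  3.13287806e+00 -5.80790653e-05] [ 0.16818942  0.28451777 -0.00733539]
```

View pics/w5.png

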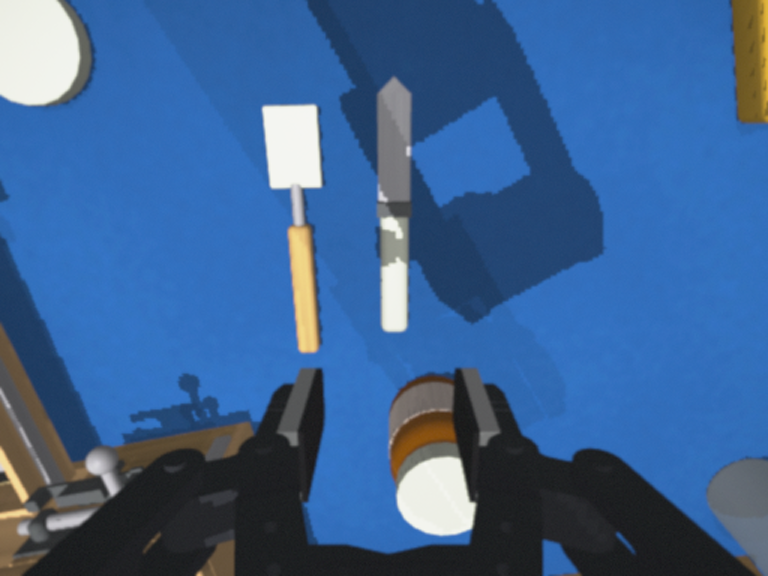

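View pics/t5.png

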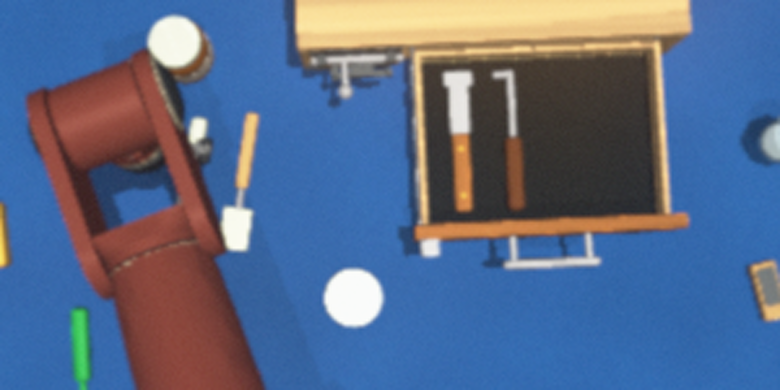

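```bash
python3 - <<'E'
from meas import *
d=np.load("pics/w5.npz");cw=cam("wrist",d)
meas(cw,{"knife":((395,331),(394,78),.008),"spat":((309,352),(291,104),.0075)})
print("jar lid", px2w(cw,np.array((438,490))/1.5,.1))
ct=cam("top");print("jar top view",px2w(ct,(100+176/2.6,110+42/2.6),.1))
E
```

```text
knife L 0.18 mid [0.511 0.308] grasp [0.5311 0.3053] yaw 172.0
spat L 0.182 mid [0.518 0.238] grasp [0.5379 0.2355] yaw 172.4
jar lid [0.67460474 0.31149489 0.1       ]
jar top view [0.68035277 0.30903955 0.1       ]
```

Call:
{"op": "drive_tool", "data": {"moves": [0, 0, 0, 0, 0.003, -0.05, 0.5, 0, 0, 0, 0, 0, -0.05, 0.5, 0, 0, 0, 0, 0, -0.05, 0.5, 0, 0, 0, 0, 0, -0.04, 0.5, 0, 0, 0, 0, 0, -0.013, 0.5]}}

```text
t: 14.25
tool_pos: [0.5297, 0.3031, 0.0041]
tool_rot: [-0.23, -3.128, 0.004]
contact_force: [-0.3, 0.0, -0.3]
opening: 0.0425
```

Call:
{"op": "drive_tool", "data": {"moves": [0, 0, 0, 0, 0, 0, 1, 0, 0, 0, 0, 0, 0, 1, 0, 0, 0, 0, 0, 0, 1, 0, 0, 0, 0, 0, 0, 1, 0, 0, 0, 0, 0, 0, 1]}}

```text
t: 14.88
tool_pos: [0.5326, 0.3046, 0.0086]
tool_rot: [0.23, 3.132, 0.001]
contact_force: [-1.2, -0.4, 4.3]
opening: 0.0179
```

Call:
{"op": "drive_tool", "data": {"moves": [0, 0, 0, 0, 0, 0.03, 1, 0, 0, 0, 0, 0, 0.05, 1, 0, 0, 0, 0, 0, 0.05, 1, 0, 0, 0, 0, 0, 0.05, 1, 0, 0, 0, 0, 0, 0.02, 1]}}

```text
t: 15.5
tool_pos: [0.5333, 0.3049, 0.2113]
tool_rot: [0.229, 3.128, 0.004]
contact_force: [0.3, 0.3, -1.6]
opening: 0.0179
```

Call:
{"op": "drive_tool", "data": {"moves": [0, 0, -10.6, 0.0017, -0.032, 0, 1, 0, 0, -10.6, 0.0017, -0.032, 0, 1, 0, 0, -10.6, 0.0017, -0.032, 0, 1, 0, 0, -10.6, 0.0017, -0.032, 0, 1, 0, 0, -10.6, 0.0017, -0.032, 0, 1]}}

```text
t: 16.12
tool_pos: [0.5394, 0.1431, 0.2051]
tool_rot: [-1.61, -2.694, 0.003]
contact_force: [1.0, -0.1, -1.0]
opening: 0.0181
```

Call:
{"op": "drive_tool", "data": {"moves": [0, 0, -10.6, 0.0017, -0.032, 0, 1, 0, 0, -10.6, 0.0017, -0.032, 0, 1, 0, 0, -10.6, 0.0017, -0.032, 0, 1, 0, 0, -10.6, 0.0017, -0.032, 0, 1, 0, 0, -10.6, 0.0017, -0.032, 0, 1]}}

```text
t: 16.75
tool_pos: [0.5479, -0.0166, 0.2051]
tool_rot: [-2.644, -1.693, 0.004]
contact_force: [0.2, -0.5, -0.8]
opening: 0.0185
```

Call:
{"op": "drive_tool", "data": {"moves": [0, 0, -10.6, 0.0017, -0.032, 0, 1, 0, 0, -10.6, 0.0017, -0.032, 0, 1, 0, 0, -10.6, 0.0017, -0.032, 0, 1, 0, 0, -10.6, 0.0017, -0.032, 0, 1, 0, 0, -10.6, 0.0017, -0.032, 0, 1]}}

```text
t: 17.38
tool_pos: [0.5564, -0.1764, 0.205]
tool_rot: [-3.122, -0.335, 0.004]
contact_force: [0.1, 0.3, -1.2]
opening: 0.0185
```

Call:
{"op": "drive_tool", "data": {"moves": [0, 0, -9, 0.001, -0.007, 0, 1, 0, 0, 0, 0, 0, 0, 1, 0, 0, 0, 0, 0, 0, 1, 0, 0, 0, 0, 0, 0, 1, 0, 0, 0, 0, 0, 0, 1]}}

```text
t: 18.0
tool_pos: [0.5584, -0.1822, 0.2073]
tool_rot: [-3.14, -0.101, -0.0]
contact_force: [-0.6, 0.2, -0.6]
opening: 0.0182
```

```bash
python3 - <<'E'
from h import *
im,cw,o=shot("wrist","w6",s=1.5)
print(o["tool_pos"],o["tool_rot"],o["contact_force"],o["opening"])
r=o["tool_rot"];print(np.degrees(2*np.arctan2(r[1],r[0])))
E
```

```text
[ 0.55837204 -0.18222541  0.20729289] [-3.13994918e+00 -1.01201546e-01 -8.31742915e-05] [-0.62172126  0.24132285 -0.56950002] 0.01819215785430972
-356.3079562256542
```

View pics/w6.png

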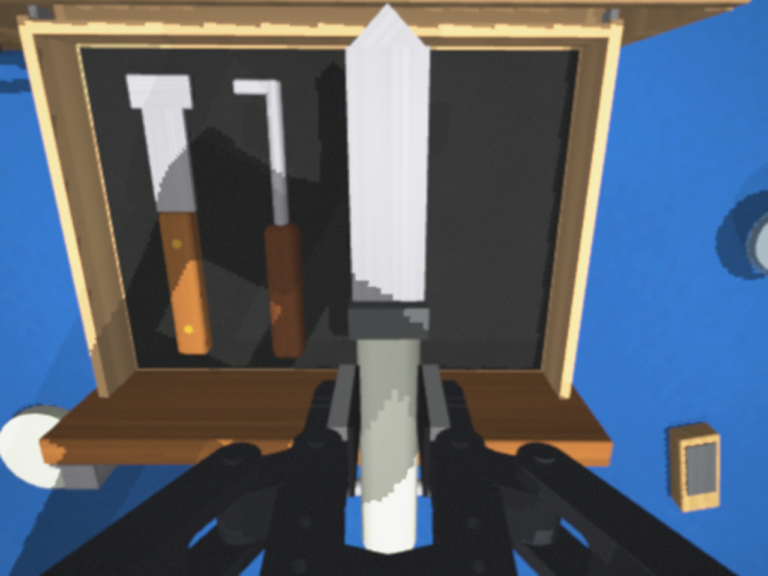

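```bash
python3 - <<'E'
from h import *
d=np.load("pics/w6.npz");cw=cam("wrist",d)
for p in [(80,45),(578,50),(137,368),(542,369)]: print(px2w(cw,np.array(p)/1.5,.03).round(4))
print(np.mean([px2w(cw,np.array(p)/1.5,.03) for p in [(80,45),(578,50),(137,368),(542,369)]],0))
E
```

```text
[0.6743 0.008  0.03  ]
[ 0.6907 -0.2871  0.03  ]
[ 0.4604 -0.0032  0.03  ]
[ 0.4784 -0.3013  0.03  ]
[ 0.57595522 -0.14590106  0.03      ]
```

Call:
{"op": "drive_tool", "data": {"moves": [0, 0, 0, 0, 0, -0.05, 1, 0, 0, 0, 0, 0, -0.05, 1, 0, 0, 0, 0, 0, -0.04, 1, 0, 0, 0, 0, 0, -0.02, 1, 0, 0, 0, 0, 0, -0.006, 1]}}

```text
t: 18.68
tool_pos: [0.5581, -0.1825, 0.0406]
tool_rot: [-3.139, -0.099, 0.002]
contact_force: [-0.2, -0.3, -0.6]
opening: 0.018
```

Call:
{"op": "drive_tool", "data": {"moves": [0, 0, 0, 0, 0, -0.002, 1, 0, 0, 0, 0, 0, 0, 0.5, 0, 0, 0, 0, 0, 0, 0.5, 0, 0, 0, 0, 0, 0, 0.5, 0, 0, 0, 0, 0, 0, 0.5]}}

```text
t: 19.3
tool_pos: [0.5586, -0.1828, 0.0397]
tool_rot: [3.14, 0.099, 0.001]
contact_force: [0.3, -0.7, 0.6]
opening: 0.0424
```

Call:
{"op": "drive_tool", "data": {"moves": [0, 0, 0, 0, 0, 0.05, 0.5, 0, 0, 0, 0, 0, 0.05, 0.5, 0, 0, 0, 0, 0, 0.05, 0.5, 0, 0, 0, 0, 0.03, 0.02, 0.5, 0, 0, 10.6, 0, 0.03, 0, 0.5]}}

```text
t: 19.92
tool_pos: [0.5597, -0.1228, 0.2128]
tool_rot: [3.114, 0.395, 0.008]
contact_force: [0.2, 0.4, -1.5]
opening: 0.0426
```

Call:
{"op": "drive_tool", "data": {"moves": [0, 0, 10.55, -0.0014, 0.0238, 0, 0.5, 0, 0, 10.55, -0.0014, 0.0238, 0, 0.5, 0, 0, 10.55, -0.0014, 0.0238, 0, 0.5, 0, 0, 10.55, -0.0014, 0.0238, 0, 0.5, 0, 0, 10.55, -0.0014, 0.0238, 0, 0.5]}}

```text
t: 20.55
tool_pos: [0.5512, -0.0029, 0.2093]
tool_rot: [2.615, 1.741, 0.0]
contact_force: [-0.2, 0.1, -0.4]
opening: 0.0428
```

Call:
{"op": "drive_tool", "data": {"moves": [0, 0, 10.55, -0.0014, 0.0238, 0, 0.5, 0, 0, 10.55, -0.0014, 0.0238, 0, 0.5, 0, 0, 10.55, -0.0014, 0.0238, 0, 0.5, 0, 0, 10.55, -0.0014, 0.0238, 0, 0.5, 0, 0, 10.55, -0.0014, 0.0238, 0, 0.5]}}

```text
t: 21.18
tool_pos: [0.5442, 0.116, 0.2093]
tool_rot: [1.569, 2.721, 0.0]
contact_force: [-0.2, -0.3, 0.6]
opening: 0.0428
```

Call:
{"op": "drive_tool", "data": {"moves": [0, 0, 10.55, -0.0014, 0.0238, 0, 0.5, 0, 0, 10.55, -0.0014, 0.0238, 0, 0.5, 0, 0, 10.55, -0.0014, 0.0238, 0, 0.5, 0, 0, 10.55, -0.0014, 0.0238, 0, 0.5, 0, 0, 10.55, -0.0014, 0.0238, 0, 0.5]}}

```text
t: 21.8
tool_pos: [0.5372, 0.235, 0.2093]
tool_rot: [-0.197, -3.135, 0.0]
contact_force: [0.0, -0.0, 0.1]
opening: 0.0429
```

Call:
{"op": "drive_tool", "data": {"moves": [0, 0, 0, 0, 0, 0, 0.5, 0, 0, 0, 0, 0, 0, 0.5, 0, 0, 0, 0, 0, 0, 0.5, 0, 0, 0, 0, 0, 0, 0.5, 0, 0, 0, 0, 0, 0, 0.5]}}

```text
t: 22.42
tool_pos: [0.5375, 0.2339, 0.2094]
tool_rot: [0.208, 3.135, 0.0]
contact_force: [0.6, -0.0, 0.1]
opening: 0.0429
```

```bash
python3 - <<'E'
from h import *
im,cw,o=shot("wrist","w7",s=1.5)
shot("top","t7",(60,0,400,260),2.3)
print(o["tool_pos"],o["tool_rot"],o["contact_force"],o["opening"])
r=o["tool_rot"];print(np.degrees(2*np.arctan2(r[1],r[0])))
E
```

```text
[0.53746375 0.23388545 0.20938428] [2.07843181e-01 3.13458514e+00 3.06204680e-05] [ 0.64225543 -0.04787499  0.05615584] 0.042911246324637144
172.41294762311537
```

View pics/w7.png

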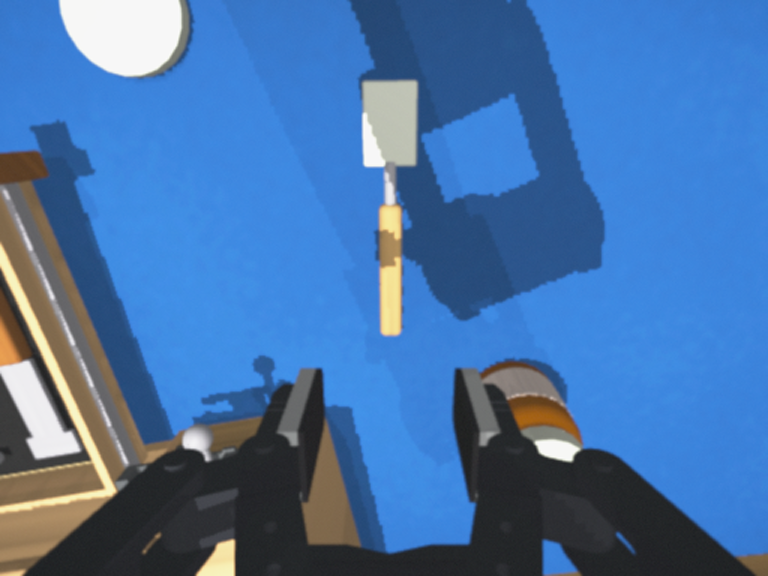

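View pics/t7.png

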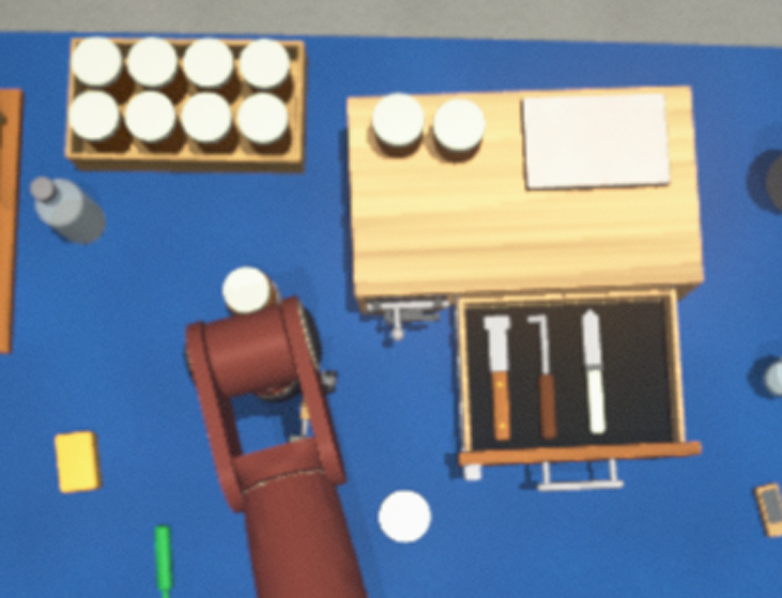

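Call:
{"op": "drive_tool", "data": {"moves": [0, 0, 0, 0, 0.001, -0.05, 0.5, 0, 0, 0, 0, 0, -0.05, 0.5, 0, 0, 0, 0, 0, -0.05, 0.5, 0, 0, 0, 0, 0, -0.04, 0.5, 0, 0, 0, 0, 0, -0.012, 0.5]}}

```text
t: 23.15
tool_pos: [0.535, 0.2345, 0.0041]
tool_rot: [-0.206, -3.129, 0.003]
contact_force: [-0.1, 0.8, -0.8]
opening: 0.043
```

Call:
{"op": "drive_tool", "data": {"moves": [0, 0, 0, 0, 0, 0, 1, 0, 0, 0, 0, 0, 0, 1, 0, 0, 0, 0, 0, 0, 1, 0, 0, 0, 0, 0, 0, 1, 0, 0, 0, 0, 0, 0, 1]}}

```text
t: 23.78
tool_pos: [0.5387, 0.2357, 0.0092]
tool_rot: [0.206, 3.132, 0.002]
contact_force: [0.2, 0.3, 5.7]
opening: 0.0137
```

Call:
{"op": "drive_tool", "data": {"moves": [0, 0, 0, 0, 0, 0.03, 1, 0, 0, 0, 0, 0, 0.05, 1, 0, 0, 0, 0, 0, 0.05, 1, 0, 0, 0, 0, 0, 0.05, 1, 0, 0, 0, 0, 0, 0.02, 1]}}

```text
t: 24.4
tool_pos: [0.5387, 0.2357, 0.2111]
tool_rot: [0.206, 3.129, 0.003]
contact_force: [-0.2, -0.3, -0.6]
opening: 0.0139
```

Call:
{"op": "drive_tool", "data": {"moves": [0, 0, -10.6, 0.0016, -0.032, 0, 1, 0, 0, -10.6, 0.0016, -0.032, 0, 1, 0, 0, -10.6, 0.0016, -0.032, 0, 1, 0, 0, -10.6, 0.0016, -0.032, 0, 1, 0, 0, -10.6, 0.0016, -0.032, 0, 1]}}

```text
t: 25.02
tool_pos: [0.5443, 0.0743, 0.205]
tool_rot: [-1.59, -2.706, 0.003]
contact_force: [-0.3, -0.4, -1.4]
opening: 0.0141
```

Call:
{"op": "drive_tool", "data": {"moves": [0, 0, -10.6, 0.0016, -0.032, 0, 1, 0, 0, -10.6, 0.0016, -0.032, 0, 1, 0, 0, -10.6, 0.0016, -0.032, 0, 1, 0, 0, -10.6, 0.0016, -0.032, 0, 1, 0, 0, -10.6, 0.0016, -0.032, 0, 1]}}

```text
t: 25.65
tool_pos: [0.5523, -0.0855, 0.205]
tool_rot: [-2.631, -1.712, 0.003]
contact_force: [0.0, 0.5, -0.5]
opening: 0.0139
```

Call:
{"op": "drive_tool", "data": {"moves": [0, 0, -10.6, 0.0016, -0.032, 0, 1, 0, 0, -10.6, 0.0016, -0.032, 0, 1, 0, 0, -10.6, 0.0016, -0.032, 0, 1, 0, 0, -10.6, 0.0016, -0.032, 0, 1, 0, 0, -10.6, 0.0016, -0.032, 0, 1]}}

```text
t: 26.28
tool_pos: [0.5604, -0.2453, 0.2048]
tool_rot: [-3.119, -0.358, 0.004]
contact_force: [0.8, -0.3, -0.1]
opening: 0.0141
```

Call:
{"op": "drive_tool", "data": {"moves": [0, 0, -9.8, 0.001, -0.007, 0, 1, 0, 0, 0, 0, 0, 0, 1, 0, 0, 0, 0, 0, 0, 1, 0, 0, 0, 0, 0, 0, 1, 0, 0, 0, 0, 0, 0, 1]}}

```text
t: 26.9
tool_pos: [0.5624, -0.2512, 0.2073]
tool_rot: [-3.14, -0.103, -0.0]
contact_force: [-0.9, 0.8, -1.4]
opening: 0.0142
```

```bash
python3 - <<'E'
from h import *
im,cw,o=shot("wrist","w8",s=1.5)
print(o["tool_pos"],o["tool_rot"],o["contact_force"],o["opening"])
r=o["tool_rot"];print(np.degrees(2*np.arctan2(r[1],r[0])))
E
```

```text
[ 0.56240004 -0.25123108  0.20730837] [-3.13991375e+00 -1.02591026e-01 -4.75370110e-05] [-0.90677795  0.79074828 -1.40497692] 0.014158545733825235
-356.2572586581874
```

View pics/w8.png

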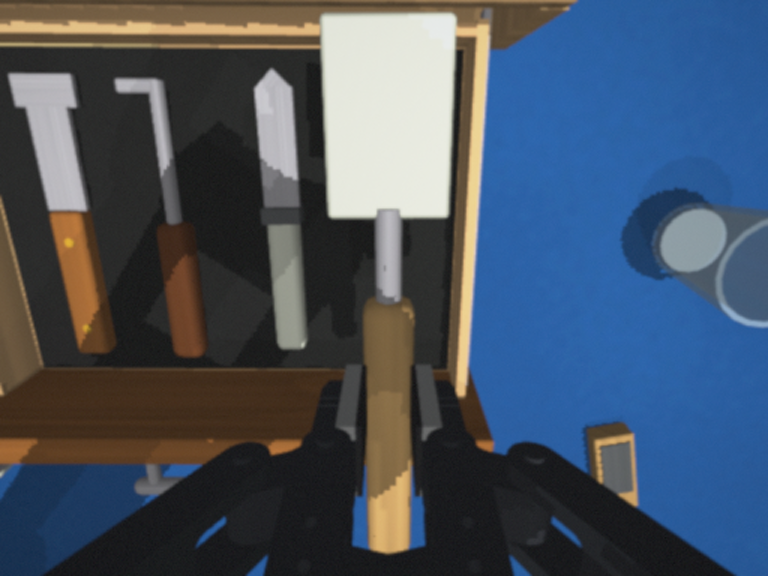

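Hive tool, hook and knife lie parallel in the drawer, and the spatula is aligned above the free right-hand slot. Lowering it.

Call:
{"op": "drive_tool", "data": {"moves": [0, 0, 0, 0, 0, -0.05, 1, 0, 0, 0, 0, 0, -0.05, 1, 0, 0, 0, 0, 0, -0.04, 1, 0, 0, 0, 0, 0, -0.02, 1, 0, 0, 0, 0, 0, -0.006, 1]}}

```text
t: 27.58
tool_pos: [0.5621, -0.2514, 0.0405]
tool_rot: [-3.139, -0.101, 0.002]
contact_force: [-0.3, -0.2, -0.8]
opening: 0.0143
```

Call:
{"op": "drive_tool", "data": {"moves": [0, 0, 0, 0, 0, -0.001, 1, 0, 0, 0, 0, 0, 0, 0.5, 0, 0, 0, 0, 0, 0, 0.5, 0, 0, 0, 0, 0, 0, 0.5, 0, 0, 0, 0, 0, 0, 0.5]}}

```text
t: 28.2
tool_pos: [0.5625, -0.2518, 0.0406]
tool_rot: [3.14, 0.1, 0.001]
contact_force: [1.4, 0.3, -0.4]
opening: 0.0428
```

Call:
{"op": "drive_tool", "data": {"moves": [0, 0, 0, 0, 0, 0.05, 0.5, 0, 0, 0, 0, 0, 0.05, 0.5, 0, 0, 0, 0, 0, 0.05, 0.5, 0, 0, 0, 0, 0, 0.03, 0.5, 0, 0, 0, -0.03, 0, 0, 1]}}

```text
t: 28.82
tool_pos: [0.5345, -0.2528, 0.2249]
tool_rot: [3.136, 0.102, 0.01]
contact_force: [0.1, -0.6, -0.9]
opening: 0.0254
```

Call:
{"op": "drive_tool", "data": {"moves": [0, 0, 0, -0.05, 0.02, 0, 1, 0, 0, 0, -0.05, 0.02, 0, 1, 0, 0, 0, -0.05, 0.02, 0, 1, 0, 0, 0, 0, 0.02, 0, 1, 0, 0, 0, 0, 0, 0, 1]}}

```text
t: 29.45
tool_pos: [0.3821, -0.1711, 0.2205]
tool_rot: [3.139, 0.102, 0.002]
contact_force: [-0.2, -0.1, 0.5]
opening: -0.0
```

```bash
python3 - <<'E'
from h import *
im,cw,o=shot("wrist","w9",s=1.5)
shot("top","t9",(200,110,400,230),4)
shot("scene","s9",(150,150,380,340),3)
print(o["tool_pos"],o["tool_rot"],o["contact_force"],o["opening"])
E
```

```text
[ 0.38207876 -0.17112023  0.22053706] [3.13904339e+00 1.02228323e-01 1.80977252e-03] [-0.15634923 -0.1358658   0.49650077] -4.722107861709815e-05
```

View pics/w9.png

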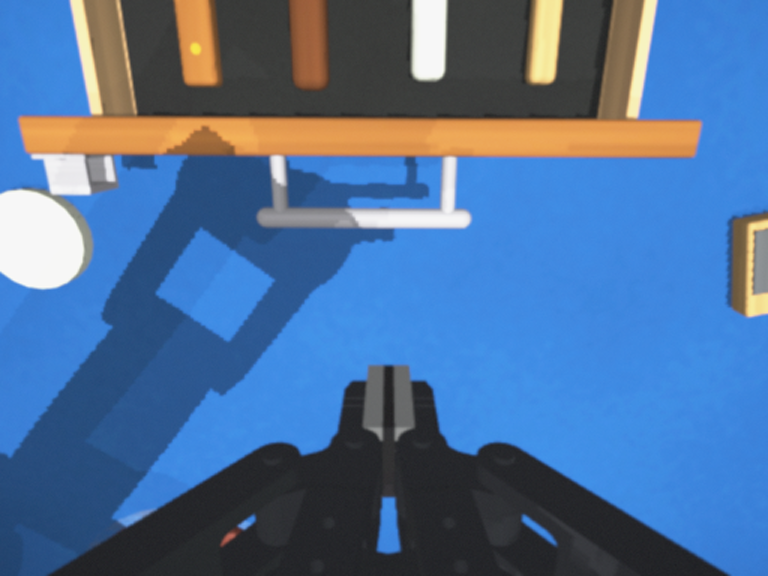

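View pics/t9.png

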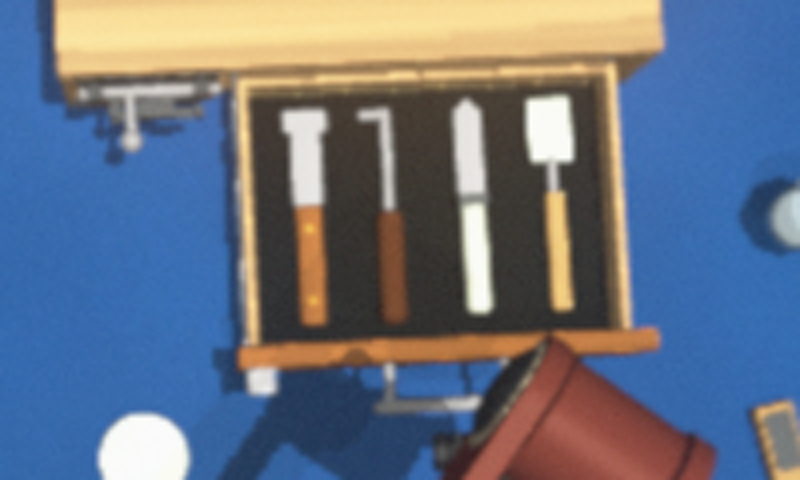

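View pics/s9.png

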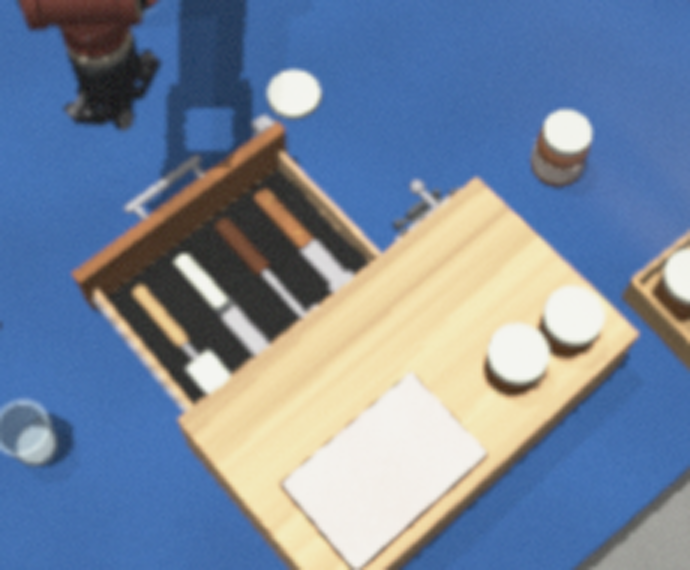

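```bash
python3 - <<'E'
from h import *
d=np.load("pics/w9.npz");cw=cam("wrist",d)
for p,z in [((258,217),.09),((470,218),.09),((364,226),.09),((364,209),.09)]: print(px2w(cw,np.array(p)/1.5,z).round(4))
ps=[px2w(cw,np.array(p)/1.5,.114) for p in [(20,117),(702,122),(24,153),(697,157)]];print(np.round(ps,4))
for p in [(210,85),(312,88),(428,80),(542,82)]: print(px2w(cw,np.array(p)/1.5,.038).round(4))
E
```

```text
[ 0.4115 -0.0956  0.09  ]
[ 0.4187 -0.2154  0.09  ]
[ 0.4102 -0.1557  0.09  ]
[ 0.4199 -0.1552  0.09  ]
[[ 0.4575  0.0114  0.114 ]
 [ 0.4765 -0.3176  0.114 ]
 [ 0.4407  0.0125  0.114 ]
 [ 0.4602 -0.3197  0.114 ]]
[ 0.4815 -0.0547  0.038 ]
[ 0.4839 -0.1175  0.038 ]
[ 0.4931 -0.1889  0.038 ]
[ 0.4965 -0.2592  0.038 ]
```

Call:
{"op": "drive_tool", "data": {"moves": [0, 0, 0, 0, 0.013, -0.05, 1, 0, 0, 0, 0, 0, -0.05, 1, 0, 0, 0, 0, 0, -0.04, 1, 0, 0, 0, 0, 0, -0.002, 1, 0, 0, 0, 0, 0, 0, 1]}}

```text
t: 30.22
tool_pos: [0.3833, -0.1596, 0.0796]
tool_rot: [3.139, 0.1, 0.002]
contact_force: [0.8, 0.3, 1.0]
opening: 0.0001
```

Call:
{"op": "drive_tool", "data": {"moves": [0, 0, 0, 0.006, 0, 0, 1, 0, 0, 0, 0.006, 0.001, 0, 1, 0, 0, 0, 0.008, 0.0005, 0, 1, 0, 0, 0, 0.012, 0.0007, 0, 1, 0, 0, 0, 0.015, 0.001, 0, 1]}}

```text
t: 30.85
tool_pos: [0.4301, -0.1556, 0.0784]
tool_rot: [3.14, 0.1, -0.0]
contact_force: [-2.2, -0.6, 2.2]
opening: -0.0001
```

```bash
python3 - <<'E'
from h import *
im,cw,o=shot("wrist","w10",s=1.5)
print(o["tool_pos"],o["tool_rot"],o["contact_force"],o["opening"])
E
```

```text
[ 0.4301315  -0.15563049  0.07844869] [ 3.13950747e+00  1.00467090e-01 -3.51895271e-04] [-2.15753817 -0.5686472   2.15064054] -8.412825769549578e-05
```

View pics/w10.png

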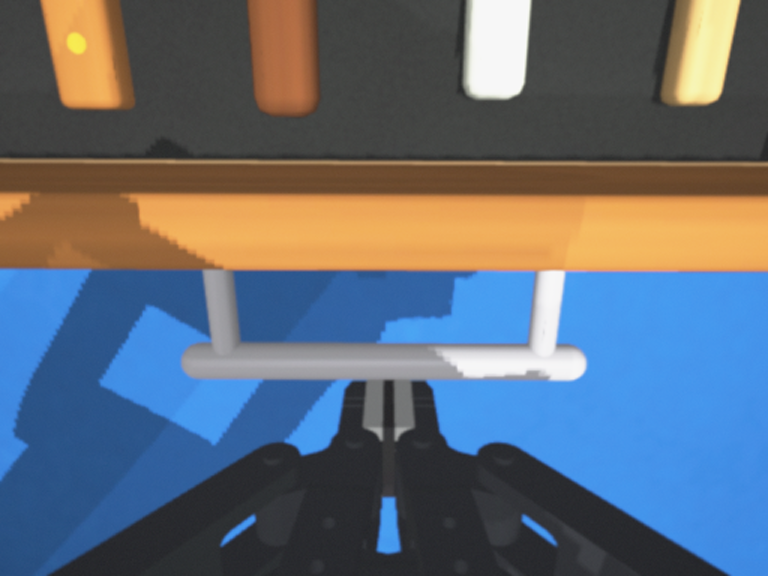

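Call:
{"op": "drive_tool", "data": {"moves": [0, 0, 0, 0.015, 0.001, 0, 1, 0, 0, 0, 0.015, 0.001, 0, 1, 0, 0, 0, 0.015, 0.001, 0, 1, 0, 0, 0, 0.015, 0.001, 0, 1, 0, 0, 0, 0.015, 0.001, 0, 1]}}

```text
t: 31.52
tool_pos: [0.5051, -0.1505, 0.078]
tool_rot: [3.14, 0.1, -0.001]
contact_force: [-3.1, -2.2, -0.6]
opening: -0.0001
```

Call:
{"op": "drive_tool", "data": {"moves": [0, 0, 0, 0.015, 0.001, 0, 1, 0, 0, 0, 0.015, 0.001, 0, 1, 0, 0, 0, 0.015, 0.001, 0, 1, 0, 0, 0, 0.015, 0.001, 0, 1, 0, 0, 0, 0.012, 0.001, 0, 1]}}

```text
t: 32.15
tool_pos: [0.5775, -0.1455, 0.0785]
tool_rot: [3.14, 0.101, 0.001]
contact_force: [-2.0, -1.2, 0.2]
opening: 0.0001
```

Call:
{"op": "drive_tool", "data": {"moves": [0, 0, 0, 0.009, 0.001, 0, 1, 0, 0, 0, 0.007, 0.0, 0, 1, 0, 0, 0, 0.006, 0.001, 0, 1, 0, 0, 0, 0.005, 0.0, 0, 1, 0, 0, 0, 0.005, 0.0, 0, 1]}}

```text
t: 32.78
tool_pos: [0.6086, -0.1432, 0.0784]
tool_rot: [-3.139, -0.1, 0.0]
contact_force: [-2.1, 0.8, 0.9]
opening: 0.0001
```

```bash
python3 - <<'E'
from h import *
im,cw,o=shot("wrist","w11",s=1.5)
print(o["tool_pos"],o["tool_rot"],o["contact_force"],o["opening"])
E
```

```text
[ 0.60855058 -0.14320256  0.07835952] [-3.13929717e+00 -1.00371284e-01  1.73294479e-04] [-2.08734895  0.75668556  0.92934069] 5.0963311594851944e-05
```

View pics/w11.png

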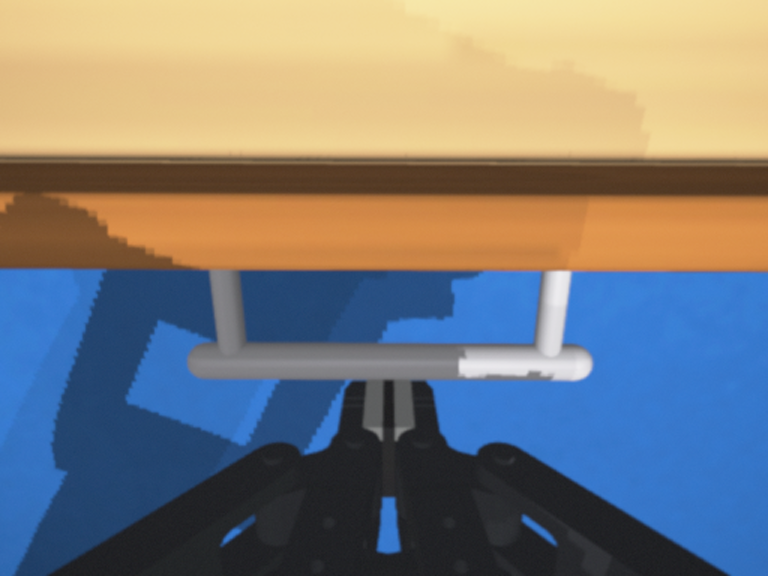

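Call:
{"op": "drive_tool", "data": {"moves": [0, 0, 0, 0.004, 0.0, 0, 1, 0, 0, 0, 0.004, 0.001, 0, 1, 0, 0, 0, 0.004, 0.0, 0, 1, 0, 0, 0, 0.004, 0.0, 0, 1, 0, 0, 0, 0.004, 0.0, 0, 1]}}

```text
t: 33.45
tool_pos: [0.6278, -0.1422, 0.0782]
tool_rot: [-3.139, -0.1, 0.003]
contact_force: [-3.3, 1.3, 1.4]
opening: 0.0001
```

Call:
{"op": "drive_tool", "data": {"moves": [0, 0, 0, 0.003, 0.0, 0, 1, 0, 0, 0, 0.003, 0.0, 0, 1, 0, 0, 0, 0.002, 0.0, 0, 1, 0, 0, 0, 0.002, 0.0, 0, 1, 0, 0, 0, 0.0, 0.0, 0, 1]}}

```text
t: 34.08
tool_pos: [0.6348, -0.1425, 0.0783]
tool_rot: [-3.139, -0.101, 0.016]
contact_force: [-16.2, 0.5, 10.6]
opening: -0.0
```

```bash
python3 - <<'E'
from h import *
im,cw,o=shot("wrist","w12",s=1.5)
print(o["tool_pos"],o["tool_rot"],o["contact_force"],o["opening"])
E
```

```text
[ 0.6347941  -0.14252756  0.07830943] [-3.13889294 -0.10093109  0.01634714] [-16.19356969   0.51416534  10.61146875] -1.2206815504217254e-05
```

View pics/w12.png

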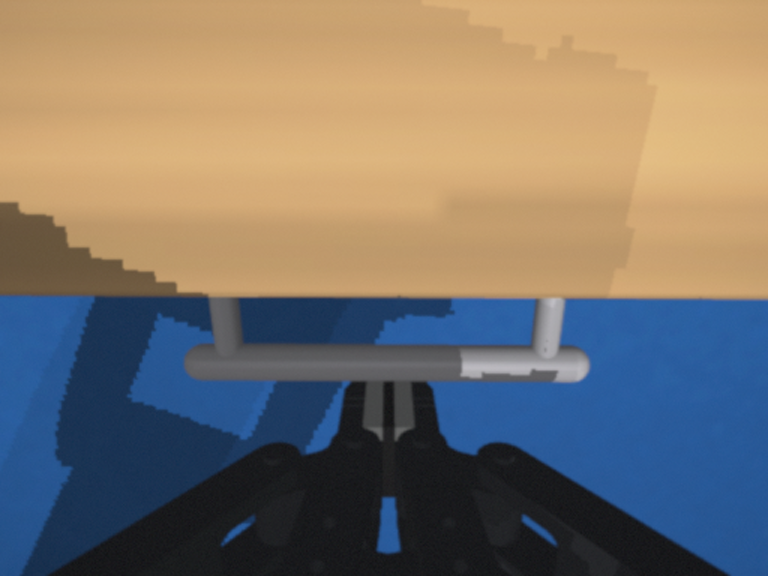

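Call:
{"op": "drive_tool", "data": {"moves": [0, 0, 0, 0.001, 0.0, 0, 1, 0, 0, 0, 0.001, 0.0, 0, 1, 0, 0, 0, 0.0, 0.0, 0, 1, 0, 0, 0, 0.0, 0.0, 0, 1, 0, 0, 0, 0.0, 0.0, 0, 1]}}

```text
t: 34.75
tool_pos: [0.6349, -0.1426, 0.0783]
tool_rot: [-3.138, -0.101, 0.024]
contact_force: [-23.4, 1.5, 14.1]
opening: 0.0001
```

Call:
{"op": "drive_tool", "data": {"moves": [0, 0, 0, -0.02, 0.0, 0, 1, 0, 0, 0, -0.03, 0.0, 0, 1, 0, 0, 0, 0.0, 0.0, 0.05, 1, 0, 0, 0, 0.0, 0.02, 0.05, 1, 0, 0, 0, 0, 0.05, 0.03, 0.7]}}

```text
t: 35.38
tool_pos: [0.592, -0.0735, 0.2122]
tool_rot: [3.138, 0.095, 0.009]
contact_force: [0.5, 1.4, 0.6]
opening: 0.0171
```

Call:
{"op": "drive_tool", "data": {"moves": [0, 0, 0, 0, 0.05, 0, 0.5, 0, 0, 0, 0, 0.05, 0, 0.5, 0, 0, 0, 0.0, 0.05, 0, 0.5, 0, 0, 0, 0.0, 0.025, 0, 0.5, 0, 0, 0, 0, 0, 0, 0.5]}}

```text
t: 36.0
tool_pos: [0.5905, 0.1041, 0.2085]
tool_rot: [-3.14, -0.105, -0.002]
contact_force: [0.2, -0.7, -0.4]
opening: 0.0426
```

```bash
python3 - <<'E'
from h import *
im,cw,o=shot("wrist","w13",s=1.5)
shot("top","t13",(200,80,400,230),4)
print(o["tool_pos"],o["tool_rot"],o["contact_force"],o["opening"])
E
```

```text
[0.59054925 0.10412756 0.20845871] [-3.13967094e+00 -1.05027989e-01 -1.61278537e-03] [ 0.18478438 -0.73709522 -0.40537941] 0.042640965812339476
```

View pics/w13.png

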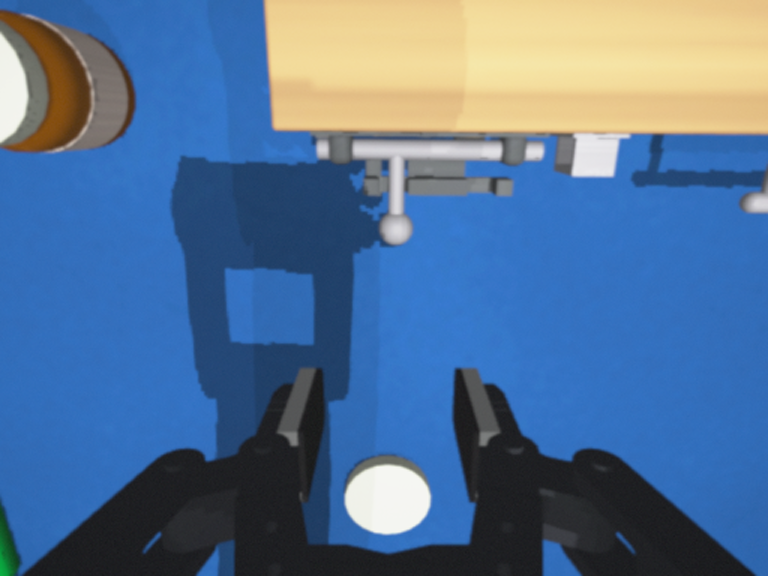

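View pics/t13.png

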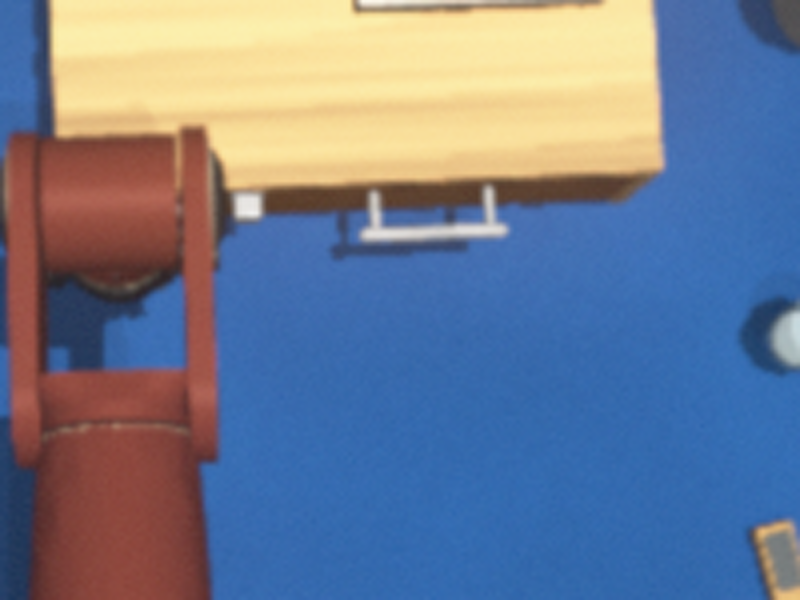

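```bash
python3 - <<'E'
from h import *
d=np.load("pics/w13.npz");cw=cam("wrist",d)
for n,p,z in [("knob",(396,229),.096),("rodR",(544,151),.096),("rodL",(317,149),.096),("plate front L",(364,195),.1),("plateR",(512,195),.1),("plate back",(440,178),.1),("staple L front",(570,176),.1),("stapleR",(614,176),.1),("chestL",(272,131),.13),("chestR",(760,134),.13),("jar",(10,80),.1)]: print(n,px2w(cw,np.array(p)/1.5,z).round(4))
E
```

```text
knob [0.6219 0.102  0.096 ]
rodR [0.6667 0.0301 0.096 ]
rodL [0.6601 0.1447 0.096 ]
plate front L [0.6392 0.1197 0.1   ]
plateR [0.6442 0.044  0.1   ]
plate back [0.6503 0.0817 0.1   ]
staple L front [0.6556 0.0162 0.1   ]
stapleR [ 0.657 -0.006  0.1  ]
chestL [0.6682 0.1597 0.13  ]
chestR [ 0.6808 -0.0512  0.13  ]
jar [0.682  0.2901 0.1   ]
```

Call:
{"op": "drive_tool", "data": {"moves": [0, 0, 0, 0.015, -0.002, 0, 0.5, 0, 0, 0, 0.015, 0, -0.03, 0.5, 0, 0, 0, 0, 0, -0.04, 0.5, 0, 0, 0, 0, 0, -0.04, 0.5, 0, 0, 0, 0, 0, -0.016, 0.5]}}

```text
t: 36.72
tool_pos: [0.6193, 0.0991, 0.079]
tool_rot: [3.14, 0.098, -0.007]
contact_force: [0.1, 0.2, 0.2]
opening: 0.0426
```

```bash
python3 - <<'E'
from h import *
im,cw,o=shot("wrist","w14",s=1.5)
print(o["tool_pos"],o["tool_rot"],o["contact_force"],o["opening"])
E
```

```text
[0.61931552 0.09913212 0.07898834] [ 3.13989296  0.09775233 -0.00731875] [0.05986578 0.2326263  0.17232306] 0.04261342885234034
```

View pics/w14.png

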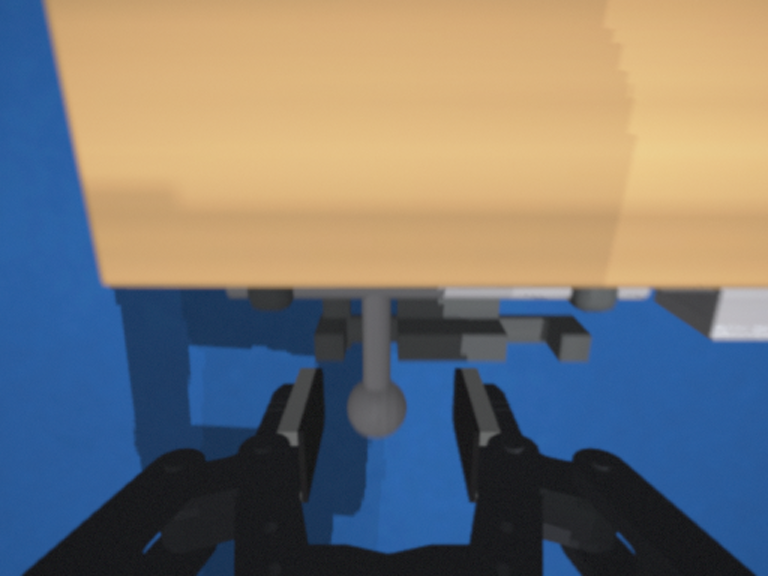

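Call:
{"op": "drive_tool", "data": {"moves": [0, 0, 0, 0, 0.002, 0, 0.5, 0, 0, 0, 0, 0, 0, 0.5, 0, 0, 0, 0, 0, 0, 0.7, 0, 0, 0, 0, 0, 0, 1, 0, 0, 0, 0, 0, 0, 1], "newtons": 25}}

```text
t: 37.4
tool_pos: [0.6212, 0.1027, 0.0837]
tool_rot: [-3.14, -0.101, -0.004]
contact_force: [-1.0, 0.7, 4.5]
opening: 0.016
```

Call:
{"op": "drive_tool", "data": {"moves": [0, 0, 0, 0, 0, 0, 1, 0, 0, 0, 0, 0, 0, 1, 0, 0, 0, 0, 0, 0, 1, 0, 0, 0, 0, 0, 0, 1, 0, 0, 0, 0, 0, 0, 1]}}

```text
t: 38.02
tool_pos: [0.6212, 0.1027, 0.0836]
tool_rot: [-3.14, -0.101, -0.003]
contact_force: [0.5, 0.2, 5.5]
opening: 0.0159
```

```bash
python3 - <<'E'
from h import *
im,cw,o=shot("wrist","w15",s=1.5)
print(o["tool_pos"],o["tool_rot"],o["contact_force"],o["opening"])
E
```

```text
[0.62120397 0.10267188 0.08361245] [-3.13973299 -0.10057401 -0.00324289] [0.45910807 0.18574369 5.51718202] 0.01585932102956656
```

View pics/w15.png

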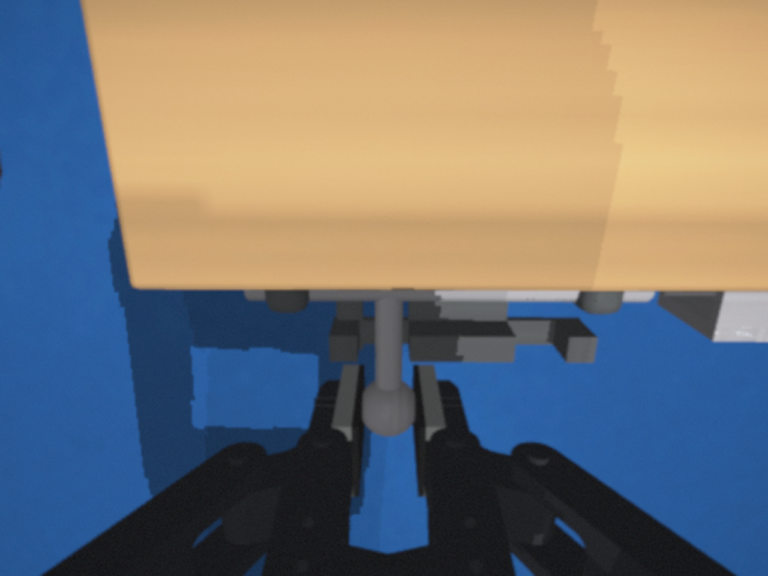

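Call:
{"op": "drive_tool", "data": {"moves": [0, 0, 0, 0.0008, 0, 0.008, 1, 0, 0, 0, 0.0024, 0.0001, 0.0076, 1, 0, 0, 0, 0.0038, 0.0002, 0.007, 1, 0, 0, 0, 0.0051, 0.0003, 0.0061, 1, 0, 0, 0, 0.0062, 0.0004, 0.005, 1]}}

```text
t: 38.7
tool_pos: [0.6384, 0.1036, 0.1161]
tool_rot: [-3.14, -0.101, 0.003]
contact_force: [-1.4, 0.9, -0.8]
opening: 0.016
```

```bash
python3 - <<'E'
from h import *
im,cw,o=shot("wrist","w16",s=1.5)
print(o["tool_pos"],o["tool_rot"],o["contact_force"],o["opening"])
E
```

```text
[0.63840399 0.10358264 0.11613276] [-3.13986794e+00 -1.00583341e-01  2.60484536e-03] [-1.38938415  0.91989117 -0.84857931] 0.015977032488600183
```

View pics/w16.png

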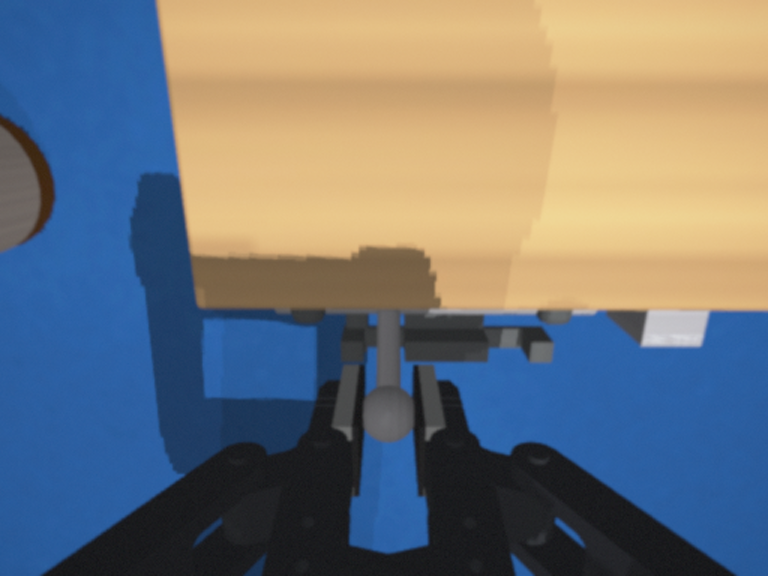

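Call:
{"op": "drive_tool", "data": {"moves": [0, 0, 0, 0.0006, -0.009, 0, 1, 0, 0, 0, 0.0006, -0.009, 0, 1, 0, 0, 0, 0.0006, -0.009, 0, 1, 0, 0, 0, 0.0005, -0.009, 0, 1, 0, 0, 0, 0.0004, -0.0055, 0, 1]}}

```text
t: 39.38
tool_pos: [0.6413, 0.0613, 0.1159]
tool_rot: [-3.139, -0.099, 0.0]
contact_force: [-2.3, 8.2, -1.0]
opening: 0.0161
```

```bash
python3 - <<'E'
from h import *
im,cw,o=shot("wrist","w17",s=1.5)
print(o["tool_pos"],o["tool_rot"],o["contact_force"],o["opening"])
E
```

```text
[0.64125327 0.06134657 0.11593846] [-3.13939102e+00 -9.91885466e-02  4.81062173e-04] [-2.2917803   8.22618456 -1.04691516] 0.0160866336089234
```

View pics/w17.png

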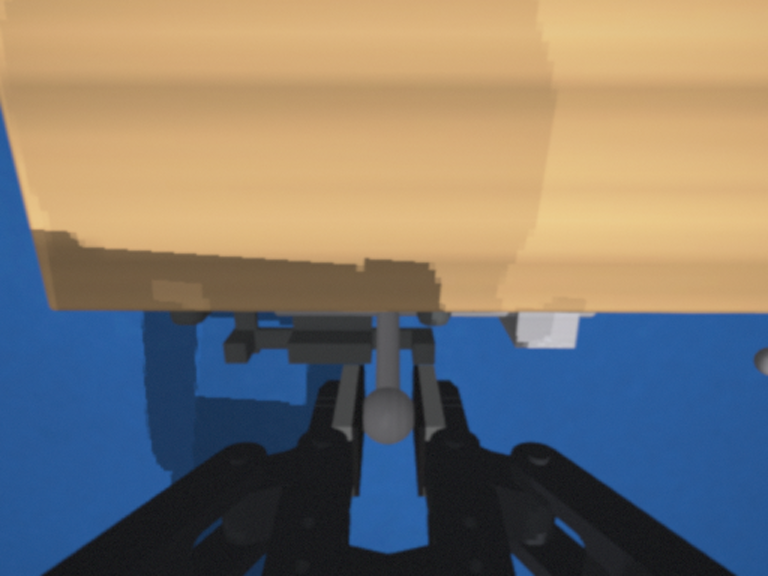

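Call:
{"op": "drive_tool", "data": {"moves": [0, 0, 0, -0.0062, 0, -0.005, 1, 0, 0, 0, -0.0051, 0, -0.0061, 1, 0, 0, 0, -0.0038, 0, -0.007, 1, 0, 0, 0, -0.0024, 0, -0.0076, 1, 0, 0, 0, -0.0008, 0, -0.007, 1]}}

```text
t: 40.05
tool_pos: [0.623, 0.0618, 0.0841]
tool_rot: [3.139, 0.101, -0.001]
contact_force: [-4.4, -1.7, 15.4]
opening: 0.0153
```

```bash
python3 - <<'E'
from h import *
im,cw,o=shot("wrist","w18",s=1.5)
print(o["tool_pos"],o["tool_rot"],o["contact_force"],o["opening"])
E
```

```text
[0.62296119 0.0617757  0.08410358] [ 3.13948617e+00  1.00561720e-01 -6.73169740e-04] [-4.4014956  -1.65291786 15.40894076] 0.015325037414218881
```

View pics/w18.png

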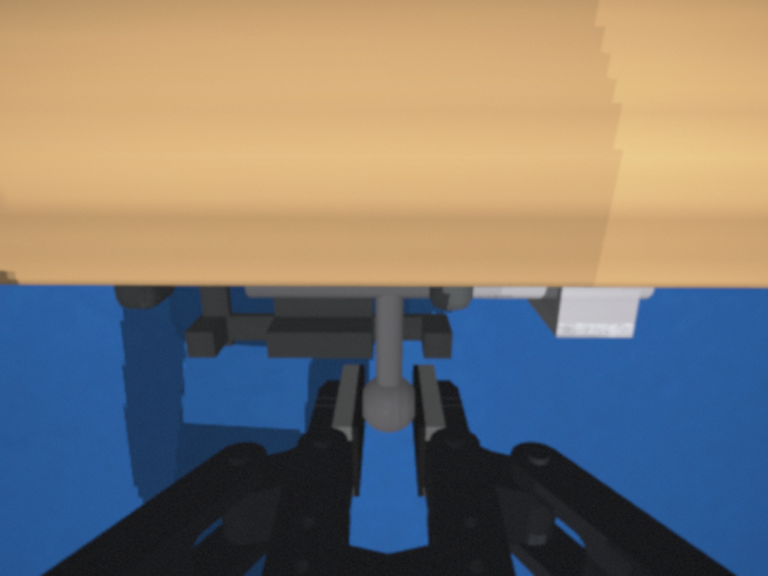

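Call:
{"op": "drive_tool", "data": {"moves": [0, 0, 0, 0, 0, 0.001, 0.5, 0, 0, 0, 0, 0, 0, 0.5, 0, 0, 0, 0, 0, 0, 0.5, 0, 0, 0, -0.02, 0, 0, 0.5, 0, 0, 0, -0.04, 0, 0, 0.5]}}

```text
t: 40.72
tool_pos: [0.5631, 0.0619, 0.0843]
tool_rot: [-3.14, -0.1, -0.001]
contact_force: [-0.1, 0.5, 0.8]
opening: 0.0426
```

Call:
{"op": "drive_tool", "data": {"moves": [0, 0, 0, 0, 0, 0.05, 0.5, 0, 0, 0, 0, 0, 0.05, 0.5, 0, 0, 0, 0, 0, 0.03, 0.5, 0, 0, 0, 0, 0, 0, 0.5, 0, 0, 0, 0, 0, 0, 0.5]}}

```text
t: 41.35
tool_pos: [0.5623, 0.062, 0.2127]
tool_rot: [-3.14, -0.1, 0.004]
contact_force: [-0.1, -0.2, -0.4]
opening: 0.0427
```

```bash
python3 - <<'E'
from h import *
im,cw,o=shot("wrist","w19",s=1.5)
shot("scene","s19",s=1.5)
print(o["tool_pos"],o["tool_rot"],o["contact_force"],o["opening"])
E
```

```text
[0.56230149 0.06204113 0.21274648] [-3.13979975 -0.10048161  0.00356245] [-0.12671802 -0.19458545 -0.35757948] 0.0427226367851553
```

View pics/w19.png

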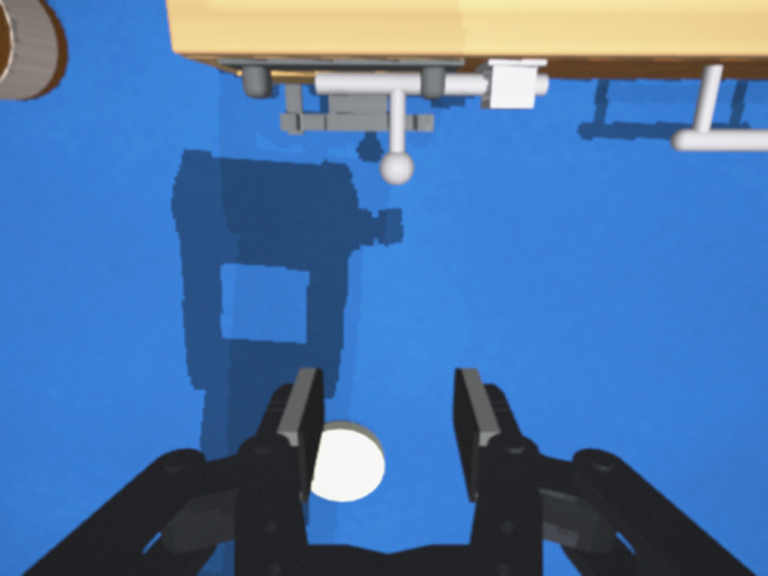

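View pics/s19.png

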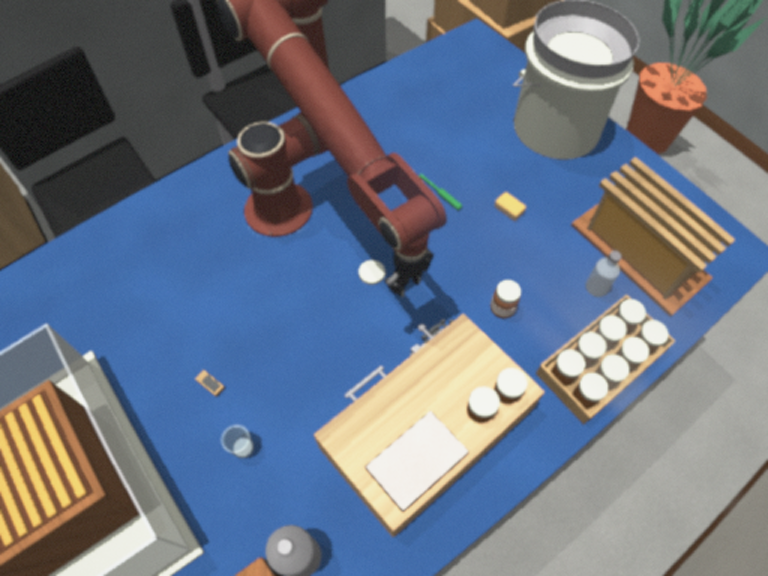

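```bash
python3 - <<'E'
from station import ctrl
print(ctrl.finish_job())
E
```

```text
the job is handed in; nothing more can be done
None
```

The job is done and handed in at about 41 s of the 210 s allowed. All four tools present (hive tool, frame hook, comb knife and spatula) are in the drawer. No uncapping fork showed in any picture.

- **Tools:** they lie side by side with clear gaps, blades pointing in and handles towards the front. I checked this from three cameras before closing the drawer, but could not look inside once it was shut. The knife and spatula sit about 1 cm further back than the other two.
- **Drawer:** I pushed the bar until it stopped. A further 2 mm of push did not move it, and the force rose from 16 to 23 N. The top and wrist pictures show the drawer front flush with the chest.
- **Bolt:** I lifted the handle, slid the bolt about 42 mm until it met its end stop, and lowered the handle into the far notch. The last wrist picture shows the rod through the staple and the handle level. The gripper was open and clear of everything.
- **Other things:** the jars, lid, wax block, cage and green look-alike hook appear where they stood. I saw no tool knocked aside and no slackened grip. Position readings agreed to within about 5 mm throughout.

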